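# Pack the chromatography columns in their case and rack the spanners

## Task

The chromatography columns are to be put away after the run: open the blue hinged case, lay every column that is on the bench down in a channel of its own in the grey foam, and close the lid fully over them. Put every spanner back too, sliding it shank first into a slot of its own in the white holder until its head comes up against the mouth. Leave the other things on the bench where they stand.

Things in the scene. Friction and masses are not known exactly. Their poses are not given: they have to be found in the camera images.
- case: blue clamshell case, fixed: 186 (x) by 192 mm (y), walls 5 mm thick, 30 mm high, foam floor at 6 mm. Origin under its middle; +x to the hinge side (robot's left), z up. Four 30 mm wide channels run along x at y = -69, -23, 23, 69 mm between foam blocks 16 mm high, which stand only 42 to 82 mm either side of the middle (the rest is clear for fingers). Inside length 176 mm; a column's axis lies at z = 16 mm.
- channel0 (a point): middle of the channel at y = -69 mm, where the middle of a column's axis comes to lie; axes as the case
- channel1 (a point): the same at y = -23 mm
- channel2 (a point): the same at y = +23 mm
- channel3 (a point): the same at y = +69 mm
- lid (a joint): hinge of the lid, rad: 0 closed, grows as it opens up and over towards the case's +x side; stop at 1.85. A stiff hinge (0.35 N m of friction): the lid stays where it is left. It starts closed or up to 0.3 ajar. The lid is a blue shell 186 by 192 mm, 20 mm deep, 0.2 kg.
- lid_hinge (a point): middle of the hinge line, on the case's +x rim, 30 mm above the bench; axes as the case; the hinge line runs along y, opening is a positive turn about +y
- lid_handle (a point): middle of the yellow handle bar on the lid: round, 12 mm in diameter, 100 mm long, parallel to the hinge line, on end posts, its axis 34 mm above the lid's outer face, 18 mm in from the free edge. From the hinge line it lies 168 mm towards the free edge and 54 mm along the lid's outward normal. It turns with the lid (x from handle to hinge side, z the outward normal).
- column0: loose chromatography column: steel tube 16 mm in diameter, 100 mm long, with a bright hexagonal nut (20 mm across flats, 30 mm long) centred 63 mm either side of the middle; 156 mm overall, about 0.22 kg, two green bands. Origin on its axis at mid-length (10 mm above what it lies on), x along the tube. Three or four of the four are present.
- column1: as column0
- column2: as column0
- column3: as column0
- spanner0: loose flat steel spanner, 8 mm thick, 0.16 kg: shank 20 mm wide, 118 mm long, with a red strip; forked head 42 mm wide, 44 mm long (solid for 24 mm from the shoulder, then two prongs 11 mm wide). Origin on its underside at the shoulder where head meets shank; x along the shank, head to -x, z up. Starts flat, shank pointing away from the robot. One or two of the two are present.
- spanner1: as spanner0
- holder: white spanner holder with a clear roof, fixed: 130 mm deep (x), 136 wide (y), 50 high. Origin on the bench under the middle of its mouth face; +x points into the holder, away from the robot, z up. Two level slots open in the mouth face, 76 mm apart, each 28 mm wide, 14 high, 130 deep, floor 30 mm above the bench. A shank fits, a head does not: fully home, the shoulder touches the mouth face.
- slot0 (a point): middle of the floor edge at the mouth of the slot at y = -38 mm of the holder; axes as the holder: where a spanner's origin comes to lie when it is home
- slot1 (a point): the same for the slot at y = +38 mm
- solvent: bystander: amber solvent bottle, 86 mm in diameter, 190 mm high, origin under its middle
- buffer: bystander: clear bottle, 72 mm in diameter, 160 mm high, origin under its middle
- beaker: bystander: glass beaker, 76 mm in diameter, 95 mm high, origin under its middle
- jar: bystander: white jar with green cap, 56 mm in diameter, 60 mm high, origin under its middle
- reagent: bystander: white plastic bottle with red cap, 60 mm in diameter, 100 mm high, origin under its middle
- vials: bystander: blue vial rack 110 by 75 mm, 50 mm high with its vials, origin under its middle
- tipbox: bystander: yellow tip box 120 by 85 by 55 mm, origin under its middle
Things that resemble listed ones, but are neither listed nor needed, are in the scene too. Leave any orange look-alike of the column2 alone. Leave any orange look-alike of the column0 alone.

How it is judged (in metres and radians):
On the way, in this order (a step that is already met when the one before it is completed fails the run):
1. the case is opened wide (lid past 1.2 rad) (value of joint lid above 1.2 rad), for 0.2 s.
2. every column present lies down in a channel of the foam (x of column0 in the frame of case between -0.02 and 0.02 m and y of column0 in the frame of case between -0.08 and 0.08 m and z of column0 in the frame of case between 0.01 and 0.023 m and angle between the x axis of each of column0, column1, column2, column3 and the x axis of case, either way round below 0.15 rad and x of column1 in the frame of case between -0.02 and 0.02 m and y of column1 in the frame of case between -0.08 and 0.08 m and z of column1 in the frame of case between 0.01 and 0.023 m and x of column2 in the frame of case between -0.02 and 0.02 m and y of column2 in the frame of case between -0.08 and 0.08 m and z of column2 in the frame of case between 0.01 and 0.023 m and x of column3 in the frame of case between -0.02 and 0.02 m and y of column3 in the frame of case between -0.08 and 0.08 m and z of column3 in the frame of case between 0.01 and 0.023 m), for 0.2 s.
At the end, for the whole second after the job is handed in: Lid closed (under 0.06 rad); every column present lies in a foam channel (axis at most 23 mm above the case's underside, within 20 mm of the middle lengthways, 0.15 rad); every spanner present lies in a slot, shoulder within 8 mm of the mouth; all at rest (all of step 2 and value of joint lid below 0.06 rad and ((x of spanner0 in the frame of slot0 between -0.008 and 0.01 m and y of spanner0 in the frame of slot0 between -0.012 and 0.012 m and z of spanner0 in the frame of slot0 between -0.004 and 0.009 m) or (x of spanner0 in the frame of slot1 between -0.008 and 0.01 m and y of spanner0 in the frame of slot1 between -0.012 and 0.012 m and z of spanner0 in the frame of slot1 between -0.004 and 0.009 m)) and angle between the x axis of each of spanner0, spanner1 and the x axis of holder, either way round below 0.15 rad and ((x of spanner1 in the frame of slot0 between -0.008 and 0.01 m and y of spanner1 in the frame of slot0 between -0.012 and 0.012 m and z of spanner1 in the frame of slot0 between -0.004 and 0.009 m) or (x of spanner1 in the frame of slot1 between -0.008 and 0.01 m and y of spanner1 in the frame of slot1 between -0.012 and 0.012 m and z of spanner1 in the frame of slot1 between -0.004 and 0.009 m)) and linear speed of each of column0, column1, column2, column3, spanner0, spanner1 below 0.02 m/s and velocity of joint lid below 0.05 rad/s); the robot touches nothing.
It fails at once if a bystander (bottle, beaker, jar, vial rack or tip box) is shifted more than 40 mm or tipped over (distance of any of solvent, buffer, beaker, jar, reagent, vials, tipbox from where it was at the start of the episode above 0.04 m or angle between any of solvent, buffer, beaker, jar, reagent, vials, tipbox's own z axis and vertical above 0.5 rad).
Of column0, column1, column2, column3 only 3 to 4 are there at a start; the rules pass over those that are not, and their reading is None.
Of spanner0, spanner1 only 1 to 2 are there at a start; the rules pass over those that are not, and their reading is None.
At some moment in a run one of column0, column1, column2, column3, spanner0, spanner1 may be knocked a few centimetres aside while the robot is not near it.
Once in a run the grip may slacken for a moment while it holds something.
It also fails if it takes over 210 s, if anything falls off the work surface, if the arm or the gripper's body presses on something with over 40 N, if the wrist force passes 120 N, or if a joint passes its speed limit or range.

## Robot

A 6-joint arm with a two-finger parallel gripper is mounted at the origin on the work surface. World frame = base frame: x ahead of the robot, y to its left, z up, the work surface at z = 0. Lengths are in mm, angles in rad, forces in N, time in s.
With the tool pointing down it reaches from about 275 to 1000 mm from the base axis. Payload 8.4 kg.
Tool frame: the origin (TCP) lies midway between the tips of the shut fingers; the grasp point (between the pads) lies 19 mm behind it; z points along the fingers, y is the direction in which the jaws open and shut (so a half turn about z gives the same grasp; the last joint's range is limited). The gripper opens to 85 mm and grips with 20 to 120 N. Pads are 22 mm wide; open, the fingers measure 114 mm over their backs; the gripper's body (76 mm by 85 mm) begins 54 mm behind the grasp point. The pads swing forward as they close: fully open they stand 13 mm farther back than shut.
Start: joints at [-1.222, 0.353, 1.633, -0, 1.155, -0.002], TCP at [214.779, -586.939, 231.281] pointing down, gripper open.
Joint ranges: [-2.63, 2.63], [-0.92, 2.1], [0.06, 2.66], [-1.3, 4.44], [0, 2.69], [-3.02, 3.02]. Speed limits (rad/s): [2.22, 2.22, 2.79, 3.14, 3.14, 3.14].

## Interface

Orientations are given as [roll, pitch, yaw] about the fixed x, y, z axes, in that order (R = Rz(yaw) Ry(pitch) Rx(roll)).
In Python, from rig import * gives the robot as it stands.
- The arm moves only by the tool play_rows, never from a script. Its argument "moves" is a list of rows, each a list of 3 entries, a list of its own where there are three numbers: the shift along the tool's x, y, z in m, then the turn, a rotation vector about the tool's x, y, z in rad, then the opening in per cent of the stroke, from 0 (shut) to 100 (fully open). In form: [[[x, y, z], [rx, ry, rz], fingers], ...]. A call has 1 to 20 rows; each row shifts and turns the commanded pose from where the row before left it, along the tool's axes as they then stand; what a row does not reach is not made up. A row lasts 1/10 s, in which the tool goes at most 50 mm and 8.59 degrees, less where a joint would pass 70% of its speed; a pose out of reach is approached as far as the arm can. A call is refused whole if a number of a shift passes 0.05 or a number of a turn 0.15, either way. A call with a gripper value outside its range is refused whole. The fingers move at their own pace and stop on an object; "squeeze" is the grip in N (left out, the last holds). Time passes only in rows, so rows that do not move let the fingers close. It gives the time, the measured TCP pose, the force and the opening at its end, in the units of the state.
- sense(): the state, without advancing time (a new reading comes with each control period).
- grab_frame(name): name is "scene" or "top" or "wrist"; returns a dict with "pixels" (480x640x3 uint8, red, green, blue), "intrinsics" (3x3 intrinsics, pixels), "distortion" ([k1, k2, p1, p2, k3] as OpenCV has them; the pictures are not rectified), "R" (3x3) and "t" (3): a world point X has camera coordinates R X + t. Camera axes: x right, y down, z forward; pixel columns grow to the right and rows downward; lengths in mm; the calibration is good to about 2 mm. A picture is of the moment at which its call begins. There is no depth.
- sign_off(): hands the job in, once; it reports no verdict.
The state is a dict: "clock": time; "qpos": joint angles; "qvel": joint speeds; "joint_efforts": joint torques, N m; "eef_pos": TCP position; "tcp_rot": TCP orientation; "contact_force": force on the tool from outside, world axes, zero at the start; "wrist_torque": the same for the moment, N m; "opening": opening from 0.0 (shut) to 1.0 (fully open).
Only numpy, scipy, OpenCV 4.12 (cv2) and the standard library are available. Lean on these libraries where they do the work, as an engineer would, in place of code of your own. Each camera call takes 0.05 s, during which the arm holds its last target. There are 200 camera calls.

## Working session

There is one attempt and no reset: what is moved stays moved. The work goes in short steps, Python scripts to look and compute and a tool call to move; the robot and the scene stay as the last step left them, time stands still between calls to the robot, and variables do not carry over. Pictures are saved under pics/ and viewed, about 12 in all and at most 16, crops included, and the job is handed in when it is done.

Besides the shell and the picture viewer there is one more tool, called after "Call:" in YAML: its name, and indented under it one key for each argument. play_rows: Moves the arm, as the interface text tells. Its arguments: {"type":"object","properties":{"moves":{"type":"array"},"squeeze":{"type":"number"}},"required":["moves"]}

```bash
mkdir -p pics; ls
python3 - <<'E'
from rig import *
import cv2
print(sense())
for n in ("scene","top","wrist"):
    f=grab_frame(n); cv2.imwrite(f"pics/a_{n}.png",f["pixels"][:,:,::-1])
    print(n,f["intrinsics"],f["distortion"],f["R"],f["t"])
E
```

```text
pics
{'clock': 0.0, 'qpos': array([-1.22238075e+00,  3.53649975e-01,  1.63418895e+00,  2.28049971e-05,
        1.15524724e+00, -2.39980538e-03]), 'qvel': array([-0.00089532,  0.00060844,  0.00081752,  0.00211037, -0.00123407,
       -0.0004293 ]), 'joint_efforts': array([-9.80195800e-04, -6.05234385e+01, -3.42068446e+01, -5.91985759e-05,
        9.01080522e-03, -4.90585739e-05]), 'eef_pos': array([ 214.61730813, -586.43689144,  230.53711852]), 'tcp_rot': array([-3.14009920e+00, -2.44344754e-05,  3.50806141e-01]), 'contact_force': array([-0.16244606, -0.98780928,  0.58686015]), 'wrist_torque': array([ 0.00745544, -0.03001899, -0.03389478]), 'opening': 0.9959548195562307}
scene [[521.64843988   0.         330.32190795]
 [  0.         521.64843988 238.1284125 ]
 [  0.           0.           1.        ]] [-0.0746662  0.         0.         0.         0.       ] [[-0.51406099  0.85773858 -0.00508224]
 [ 0.4889652   0.28816889 -0.82332965]
 [-0.70473706 -0.4257267  -0.5675407 ]] [ 169.68703575 -237.23181842 1813.67499863]
top [[552.03853809   0.         325.6464557 ]
 [  0.         552.03853809 241.77756614]
 [  0.           0.           1.        ]] [-0.06526675  0.          0.          0.          0.        ] [[ 0.015952   -0.99976026  0.01499823]
 [-0.9878535  -0.01807729 -0.15433299]
 [ 0.15456712 -0.01235414 -0.98790505]] [ 105.9555118   558.74118111 1441.00265722]
wrist [[388.55452828   0.         319.50094325]
 [  0.         388.55452828 240.21825557]
 [  0.           0.           1.        ]] [0.01673953 0.         0.         0.         0.        ] [[ 3.43492499e-01 -9.39154974e-01 -9.15140034e-04]
 [-9.01797379e-01 -3.30100880e-01  2.78917365e-01]
 [-2.62248719e-01 -9.49807518e-02 -9.60314670e-01]] [-624.81337211  -35.60534303  378.07603329]
```

View pics/a_top.png

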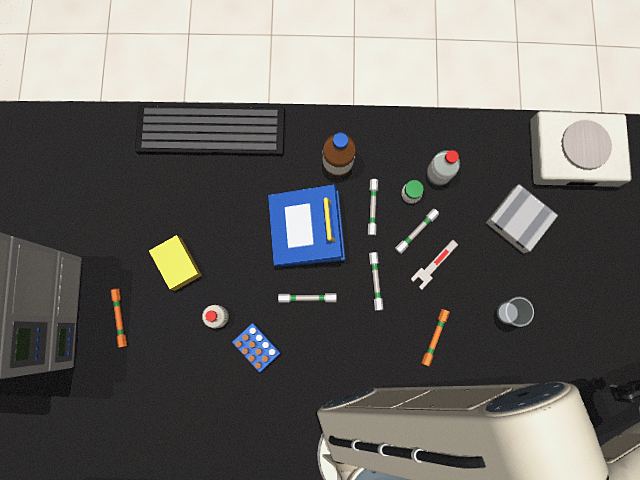

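View pics/a_scene.png

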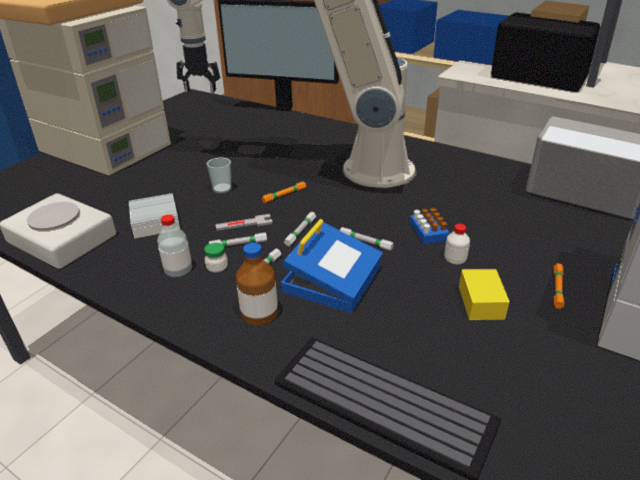

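Candidates, from the top picture:
- **Columns:** white with green bands at (373,207), (417,230), (376,281) and (307,298). The orange look-alikes at (119,318) and (435,337) are to be left.
- **Spanner:** a single one at (435,264), with a red strip.
- **Holder:** at (522,218).
- **Case:** at (307,226). Its yellow handle at (327,219) is on the right, so the hinge is on the left. The lid looks ajar in the scene view.

Next I'll measure these and check one close crop.

```bash
cat > h.py <<'E'
from rig import *
import cv2, numpy as np
from scipy.spatial.transform import Rotation as Ro
def rays(f,px):
    u=cv2.undistortPoints(np.array(px,float).reshape(-1,1,2),f["intrinsics"],np.array(f["distortion"])).reshape(-1,2)
    d=np.c_[u,np.ones(len(u))]@f["R"]; return -f["R"].T@f["t"], d/np.linalg.norm(d,axis=1)[:,None]
def plane(f,px,z):
    o,d=rays(f,px); return o+d*((z-o[2])/d[:,2])[:,None]
def tri(f1,p1,f2,p2):
    o1,d1=rays(f1,[p1]);o2,d2=rays(f2,[p2]);d1=d1[0];d2=d2[0]
    s=np.linalg.lstsq(np.c_[d1,-d2],o2-o1,rcond=None)[0]
    a=o1+s[0]*d1;b=o2+s[1]*d2; return (a+b)/2,np.linalg.norm(a-b)
def proj(f,X):
    return cv2.projectPoints(np.array(X,float).reshape(-1,3),cv2.Rodrigues(f["R"])[0],f["t"].reshape(3,1),f["intrinsics"],np.array(f["distortion"]))[0].reshape(-1,2)
def hsv(f): return cv2.cvtColor(f["pixels"],cv2.COLOR_RGB2HSV)
def comps(m,amin):
    n,l,s,c=cv2.connectedComponentsWithStats(m.astype(np.uint8))
    return [(c[i],s[i],l==i) for i in range(1,n) if s[i,4]>=amin]
def axis(m):  # centre and end points of a long blob, pixels
    p=np.argwhere(m)[:,::-1].astype(float); r=cv2.minAreaRect(p.astype(np.float32))
    b=cv2.boxPoints(r); e=np.linalg.norm(b[0]-b[1]),np.linalg.norm(b[1]-b[2])
    a,c=((b[0]+b[1])/2,(b[2]+b[3])/2) if e[0]<e[1] else ((b[1]+b[2])/2,(b[3]+b[0])/2)
    return (a+c)/2,a,c,min(e)
def columns(f,zc=10):
    h=hsv(f);m=((h[...,2]>110)&(h[...,1]<70))|((h[...,0]>50)&(h[...,0]<90)&(h[...,1]>90)&(h[...,2]>50))
    m=cv2.morphologyEx(m.astype(np.uint8),cv2.MORPH_CLOSE,np.ones((3,3)))
    out=[]
    for c,s,mm in comps(m,120):
        cc,a,b,w=axis(mm);P=plane(f,[a,b,cc],zc);L=np.linalg.norm(P[0]-P[1])
        if 125<L<185 and w<16: out.append((cc,(P[0]+P[1])/2,np.arctan2(*(P[1]-P[0])[1::-1])%np.pi,L))
    return out
def tool():
    s=sense();return s["eef_pos"],Ro.from_euler("xyz",s["tcp_rot"])
E
python3 - <<'E'
from h import *
t=grab_frame("top");s=grab_frame("scene")
for c in columns(t): print("col",c[0].round(),c[1].round(1),"yaw",c[2].round(3),"L",c[3].round(1))
H=hsv(t);S=hsv(s)
y=lambda H:(H[...,0]>18)&(H[...,0]<32)&(H[...,1]>150)&(H[...,2]>120)
E=[]
for f,h in((t,H),(s,S)):
    for c,st,mm in comps(y(h),40):
        cc,a,b,w=axis(mm);print("yel",cc.round(1),a.round(1),b.round(1),w,st[4])
red=lambda h:((h[...,0]<6)|(h[...,0]>174))&(h[...,1]>150)&(h[...,2]>90)
for c,st,mm in comps(red(H),20):
    cc,a,b,w=axis(mm);print("red",cc.round(1),plane(t,[a,b],8).round(1).tolist())
b=(H[...,0]>100)&(H[...,0]<125)&(H[...,1]>150)&(H[...,2]>60)
for c,st,mm in comps(b,2000):
    k=cv2.findContours(mm.astype(np.uint8),0,2)[0][0];p=cv2.approxPolyDP(k,3,True).reshape(-1,2);print("blue",p.tolist(),plane(t,p,30).round().tolist())
P=cv2.resize(t["pixels"][170:330,360:580],None,fx=3.6,fy=3.6,interpolation=cv2.INTER_CUBIC)
Q=cv2.resize(s["pixels"][180:300,120:300],None,fx=4,fy=4)
cv2.imwrite("pics/b1.png",P[:,:,::-1]);cv2.imwrite("pics/b2.png",Q[:,:,::-1])
E
```

```text
col [373. 207.] [664.2 -13.7  10. ] yaw 3.116 L 157.2
col [417. 230.] [ 599.4 -138.2   10. ] yaw 2.381 L 160.7
col [435. 263.] [ 509.6 -186.8   10. ] yaw 2.403 L 162.3
col [376. 281.] [458.1 -23.   10. ] yaw 0.107 L 157.6
col [307. 297.] [409.8 163.1  10. ] yaw 1.588 L 156.9
yel [328.5 219.1] [326.2 197.9] [330.7 240.3] 6.856828 138
yel [309.6 235.6] [322.6 220.4] [296.5 250.9] 8.243383 203
yel [485.5 294. ] [485.5 269. ] [485.5 319. ] 47.0 1918
red [451.9 155.7] [[832.8, -248.2, 8.0], [800.4, -231.9, 8.0]]
red [440.9 256.9] [[543.9, -219.4, 8.0], [508.0, -187.0, 8.0]]
red [211. 316.] [[354.3, 407.5, 8.0], [353.8, 434.5, 8.0]]
blue [[333, 184], [268, 195], [274, 265], [344, 259], [338, 195]] [[720.0, 98.0, 30.0], [686.0, 276.0, 30.0], [493.0, 253.0, 30.0], [513.0, 65.0, 30.0], [690.0, 83.0, 30.0]]
```

View pics/b1.png

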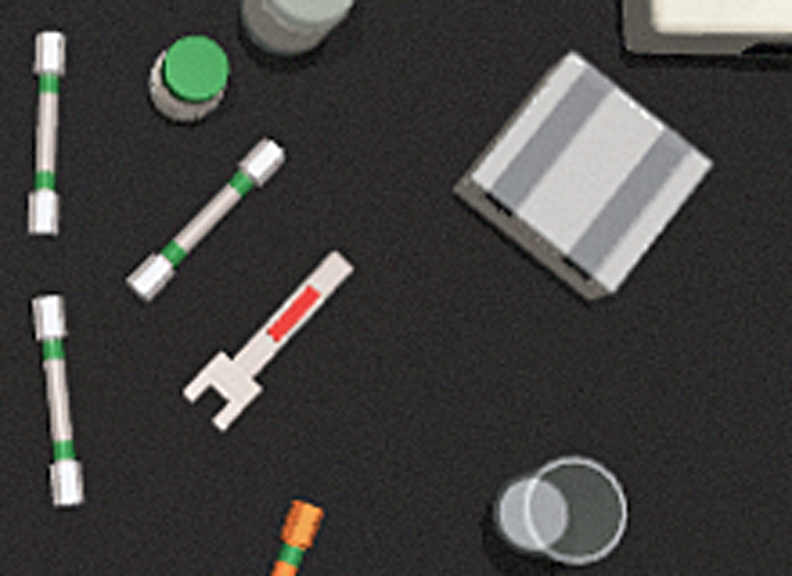

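The crop shows one white spanner with a red strip and two holder slots. The slot mouths face lower left, towards the robot. There are four white columns, and the orange ones are left out. Next comes the geometry of the handle, the case and the holder.

Run:
```python
from h import *
t=grab_frame("top");s=grab_frame("scene")
A,ea=tri(t,(326.2,198.4),s,(296.9,250.4));B,eb=tri(t,(330.7,239.8),s,(322.2,221))
print("handle ends",A.round(1),ea.round(1),B.round(1),eb.round(1),"len",np.linalg.norm(A-B).round(1))
M=(A+B)/2; yx=(A-B)[:2]/np.linalg.norm((A-B)[:2])  # candidate case -y/+y
yc=np.array([*yx,0]); xc=np.cross(yc,[0,0,1]);
if xc[1]<0: xc=-xc;yc=-yc
print("mid",M.round(1),"case x yaw",np.arctan2(xc[1],xc[0]).round(3))
from scipy.optimize import brentq
th=brentq(lambda a:30+168*np.sin(a)+54*np.cos(a)-M[2],-.3,1);print("theta",th)
hin=M+xc*(168*np.cos(th)-54*np.sin(th));hin[2]=30;C=hin-93*xc;C[2]=0
print("hinge",hin.round(1),"case",C.round(1))
bc=[C+sx*93*xc+sy*96*yc+[0,0,z] for z in(0,30) for sx,sy in((-1,-1),(-1,1),(1,1),(1,-1))]
print(proj(s,bc).round().tolist());print(proj(t,bc).round().tolist())
roof=np.array([[470,180],[572,52],[712,162],[613,297]])/3.6+[360,170]
R=plane(t,roof,50);print("roof",R.round(1).tolist(),[np.linalg.norm(R[i]-R[i-1]).round(1) for i in range(4)])
im=s["pixels"].copy()
for p in proj(s,bc).round().astype(int): cv2.circle(im,tuple(map(int,p)),1,(255,0,255),-1)
k=plane(t,np.array([[235,361],[262,384],[352,266],[332,252],[222,430]])/3.6+[360,170],8);print("span",k.round(1).tolist())
for p in proj(s,R).round().astype(int): cv2.circle(im,tuple(map(int,p)),1,(255,0,255),-1)
cv2.imwrite("pics/c.png",cv2.resize(im[170:320,120:400],None,fx=2.8,fy=2.8)[:,:,::-1])
```

```text
handle ends [662.9 112.9 109.1] 8.9 [548.1 105.4 126.8] 3.7 len 116.4
mid [605.5 109.2 117.9] case x yaw 1.635
theta 0.21071222720393817
hinge [595.6 261.8  30. ] case [601.6 169.    0. ]
[[281.0, 291.0], [318.0, 250.0], [381.0, 269.0], [349.0, 315.0], [280.0, 282.0], [318.0, 241.0], [382.0, 260.0], [350.0, 305.0]]
[[338.0, 193.0], [342.0, 261.0], [274.0, 264.0], [272.0, 196.0], [338.0, 190.0], [342.0, 259.0], [273.0, 262.0], [271.0, 193.0]]
roof [[623.8, -331.9, 50.0], [725.4, -414.7, 50.0], [641.7, -520.4, 50.0], [536.5, -438.5, 50.0]] [np.float64(137.9), np.float64(131.1), np.float64(134.8), np.float64(133.4)]
span [[488.2, -159.4, 8.0], [470.9, -179.9, 8.0], [563.0, -251.0, 8.0], [573.7, -235.6, 8.0], [435.5, -149.0, 8.0]]
```

View pics/c.png

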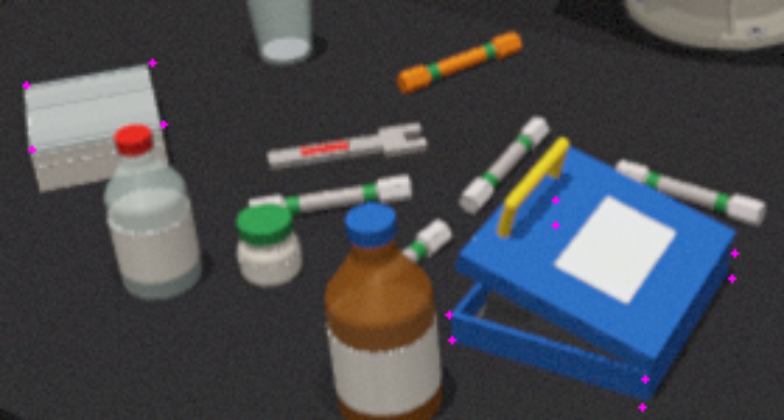

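```bash
cat >> h.py <<'E'
def go(p,yaw):
    """print tool-frame shift (m) to p at present orientation, then turn about tool z (rad), assuming tool down"""
    q,R=tool(); d=R.inv().apply(np.array(p)-q)/1000; r=(R.inv()*Ro.from_euler("xyz",[np.pi,0,yaw])).as_rotvec()
    print("at",q.round(1),"euler",R.as_euler("xyz").round(3),"| shift",d.round(4),"| turn",r.round(3))
E
python3 - <<'E'
from h import *
t=grab_frame("top");s=grab_frame("scene")
for p,q in(((326.2,198.4),(301.1,245.7)),((330.7,239.8),(321.1,222.1)),((328.5,219.1),(311,234))): print(tri(t,p,s,q))
P=plane(t,[(326.2,198.4),(330.7,239.8)],115);print(P, "yaw y",np.arctan2(*(P[0]-P[1])[1::-1]))
go([605,109,250],0.1)
w=grab_frame("wrist");q,R=tool();print("cam in tool",R.inv().apply(-w["R"].T@w["t"]-q))
E
```

```text
(array([657.64310244, 116.7463303 , 121.55487748]), np.float64(0.2883194357221645))
(array([549.19274535, 104.29194618, 123.56788238]), np.float64(1.2177375841899003))
(array([603.58792248, 109.92046623, 121.00663356]), np.float64(0.4519990141414939))
[[659.12770286 116.79040724 115.        ]
 [550.86725488 103.57334649 115.        ]] yaw y 0.12148458256952926
at [ 214.8 -586.9  231.2] euler [-3.141 -0.     0.351] | shift [ 0.6056 -0.5194 -0.0187] | turn [-0.     0.     0.251]
cam in tool [  71.1660572     0.4029115  -141.77030125]
```

Call:
play_rows:
  moves:
    - [[0.0336,-0.0289,-0.002],[0,0,0],100]
    - [[0.0336,-0.0289,-0.002],[0,0,0],100]
    - [[0.0336,-0.0289,-0.002],[0,0,0],100]
    - [[0.0336,-0.0289,-0.002],[0,0,0],100]
    - [[0.0336,-0.0289,-0.002],[0,0,0],100]
    - [[0.0336,-0.0289,-0.002],[0,0,0],100]
    - [[0.0336,-0.0289,-0.002],[0,0,0],100]
    - [[0.0336,-0.0289,-0.002],[0,0,0],100]
    - [[0.0336,-0.0289,-0.002],[0,0,0],100]
    - [[0.0336,-0.0289,0],[0,0,0],100]
    - [[0.0336,-0.0289,0],[0,0,0],100]
    - [[0.0336,-0.0289,0],[0,0,0],100]
    - [[0.0336,-0.0289,0],[0,0,0],100]
    - [[0.0336,-0.0289,0],[0,0,0],100]
    - [[0.0336,-0.0289,0],[0,0,0],100]
    - [[0.0336,-0.0289,0],[0,0,0],100]
    - [[0.0336,-0.0289,0],[0,0,0],100]
    - [[0.0336,-0.0289,0],[0,0,0],100]
    - [[0,0,0],[0,0,0.117],100]
    - [[0,0,0],[0,0,0.117],100]

```text
clock: 2.5
eef_pos: [604.4, 111.0, 248.9]
tcp_rot: [-3.142, 0.0, 0.114]
contact_force: [-0.2, -0.5, -0.4]
opening: 1.003
```

Run:
```python
from h import *
w=grab_frame("wrist");h=hsv(w)
m=(h[...,0]>18)&(h[...,0]<32)&(h[...,1]>150)&(h[...,2]>110)
for c,st,mm in comps(m,150):
    cc,a,b,wd=axis(mm);P=plane(w,[a,b,cc],122);print(cc.round(),wd,P.round(1).tolist())
go([603.5,110,103],0.117)
cv2.imwrite("pics/d.png",w["pixels"][:,:,::-1])
```

```text
[320. 226.] 27.0 [[661.2, 116.4, 122.0], [547.8, 103.3, 122.0], [607.8, 110.2, 122.0]]
at [604.1 110.3 249. ] euler [3.142 0.    0.107] | shift [-0.0006  0.0003  0.146 ] | turn [ 0.    0.   -0.01]
```

View pics/d.png

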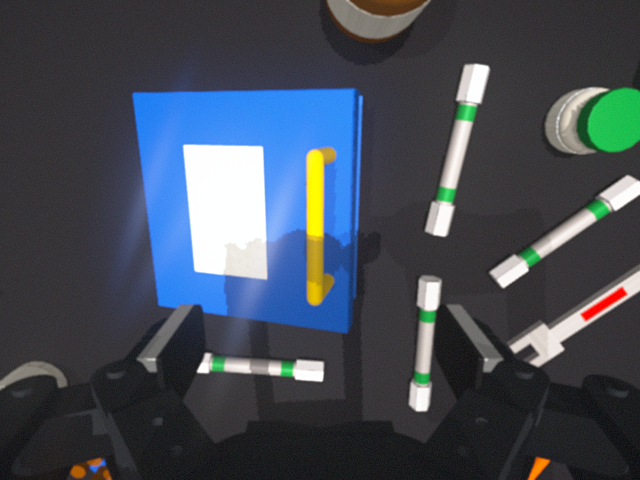

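Call:
play_rows:
  moves:
    - [[0,-0.001,0.0365],[0,0,0],100]
    - [[0,0,0.0365],[0,0,0],100]
    - [[0,0,0.0365],[0,0,0],60]
    - [[0,0,0.0365],[0,0,0],40]
    - [[0,0,0],[0,0,0],0]
    - [[0,0,0],[0,0,0],0]
    - [[0,0,0],[0,0,0],0]
    - [[0,0,0],[0,0,0],0]
    - [[0,0,0],[0,0,0],0]
    - [[0,0,0],[0,0,0],0]
    - [[0,0,0],[0,0,0],0]
  squeeze: 30

```text
clock: 3.65
eef_pos: [601.2, 106.4, 103.8]
tcp_rot: [3.136, 0.007, 0.119]
contact_force: [-7.5, -17.0, -3.7]
opening: 0.364
```

Run:
```python
from h import *
s=sense();q,R=tool();print(q,s["opening"],s["contact_force"])
# arc: grasp point 19 above TCP; hinge from measured
H=np.array([585.9,259.8,30]);xc=np.array([np.cos(1.688),np.sin(1.688)])
g=q+[0,0,19];d=(H-g)[:2]@xc;th0=np.arctan2(g[2]-30,d)-np.arctan2(54,168);print("r",np.hypot(d,g[2]-30),"th0",th0)
a0=np.arctan2(g[2]-30,d);r=176.5
N=24;ths=np.linspace(a0,np.arctan2(54,168)+1.6,N+1)
p=np.c_[-r*np.cos(ths),r*np.sin(ths)];dd=np.diff(p,axis=0)
print("tool [y,z] per row");print((np.c_[-dd[:,0],-dd[:,1]]/1000).round(4).tolist())
```

```text
[601.1550339  106.38795727 103.82876991] 0.3644044718833205 [ -7.45166385 -17.01674513  -3.71109595]
r 179.9371369275337 th0 0.23105445854358125
tool [y,z] per row
[[-0.0054, -0.0085], [-0.0059, -0.0081], [-0.0064, -0.0078], [-0.0068, -0.0074], [-0.0072, -0.007], [-0.0076, -0.0066], [-0.008, -0.0062], [-0.0083, -0.0057], [-0.0086, -0.0052], [-0.0089, -0.0047], [-0.0092, -0.0042], [-0.0094, -0.0037], [-0.0096, -0.0031], [-0.0097, -0.0026], [-0.0099, -0.002], [-0.01, -0.0015], [-0.01, -0.0009], [-0.0101, -0.0003], [-0.0101, 0.0003], [-0.01, 0.0008], [-0.01, 0.0014], [-0.0099, 0.002], [-0.0097, 0.0025], [-0.0096, 0.0031]]
```

Call:
play_rows:
  moves:
    - [[0,0,0],[0,0,0],0]
    - [[0,0,0],[0,0,0],0]
    - [[0,0,0],[0,0,0],0]

```text
clock: 3.95
eef_pos: [601.2, 106.4, 103.8]
tcp_rot: [3.136, 0.007, 0.119]
contact_force: [-6.8, -16.5, -3.5]
opening: 0.362
```

Run:
```python
from h import *
w=grab_frame("wrist");s=grab_frame("scene")
cv2.imwrite("pics/e.png",np.hstack([cv2.resize(w["pixels"],(480,360)),cv2.resize(s["pixels"][150:330,230:390],(320,360))])[:,:,::-1])
```

```text
(no output)
```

View pics/e.png

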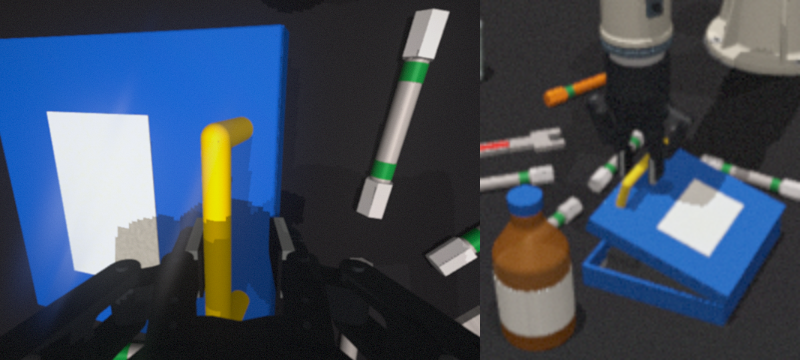

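Call:
play_rows:
  moves:
    - [[0,0,0],[0,0,0],60]
    - [[0,0,0],[0,0,0],60]
    - [[0,0,0],[0,0,0],60]
    - [[0,-0.001,-0.012],[0,0,0],60]
    - [[0,0,0],[0,0,0],0]
    - [[0,0,0],[0,0,0],0]
    - [[0,0,0],[0,0,0],0]
    - [[0,0,0],[0,0,0],0]
    - [[0,0,0],[0,0,0],0]
    - [[0,0,0],[0,0,0],0]
    - [[0,0,0],[0,0,0],0]

```text
clock: 5.15
eef_pos: [603.8, 114.7, 114.2]
tcp_rot: [-3.137, -0.001, 0.116]
contact_force: [2.9, 16.8, -11.6]
opening: 0.128
```

Call:
play_rows:
  moves:
    - [[0,-0.0054,-0.0085],[0,0,0],0]
    - [[0,-0.0059,-0.0081],[0,0,0],0]
    - [[0,-0.0064,-0.0078],[0,0,0],0]
    - [[0,-0.0068,-0.0074],[0,0,0],0]
    - [[0,-0.0072,-0.007],[0,0,0],0]
    - [[0,-0.0076,-0.0066],[0,0,0],0]
    - [[0,-0.008,-0.0062],[0,0,0],0]
    - [[0,-0.0083,-0.0057],[0,0,0],0]
    - [[0,-0.0086,-0.0052],[0,0,0],0]
    - [[0,-0.0089,-0.0047],[0,0,0],0]
    - [[0,-0.0092,-0.0042],[0,0,0],0]
    - [[0,-0.0094,-0.0037],[0,0,0],0]
  squeeze: 45

```text
clock: 6.35
eef_pos: [593.4, 204.6, 186.2]
tcp_rot: [-3.14, -0.0, 0.117]
contact_force: [18.1, 11.9, -41.1]
opening: 0.117
```

Call:
play_rows:
  moves:
    - [[0,-0.0096,-0.0011],[0,0,0],0]
    - [[0,-0.0097,-0.0016],[0,0,0],0]
    - [[0,-0.0099,-0.002],[0,0,0],0]
    - [[0,-0.01,-0.0015],[0,0,0],0]
    - [[0,-0.01,-0.0005],[0,0,0],0]
    - [[0,-0.0101,0],[0,0,0],0]
    - [[0,-0.0101,0.0006],[0,0,0],0]
    - [[0,-0.01,0.001],[0,0,0],0]
    - [[0,-0.01,0.0015],[0,0,0],0]
    - [[0,-0.0099,0.002],[0,0,0],0]
    - [[0,-0.0097,0.0025],[0,0,0],0]
    - [[0,-0.0096,0.0031],[0,0,0],0]
    - [[0,0,0],[0,0,0],0]

```text
clock: 7.65
eef_pos: [580.9, 321.6, 186.8]
tcp_rot: [-3.141, -0.004, 0.118]
contact_force: [5.0, 1.8, 1.6]
opening: 0.118
```

Run:
```python
from h import *
t=grab_frame("top");s=grab_frame("scene")
cv2.imwrite("pics/f.png",np.hstack([cv2.resize(t["pixels"][160:300,240:400],(480,420)),cv2.resize(s["pixels"][170:330,250:400],(300,320))[:420].copy() if 0 else cv2.resize(s["pixels"][120:330,250:400],(300,420))])[:,:,::-1])
```

```text
(no output)
```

View pics/f.png

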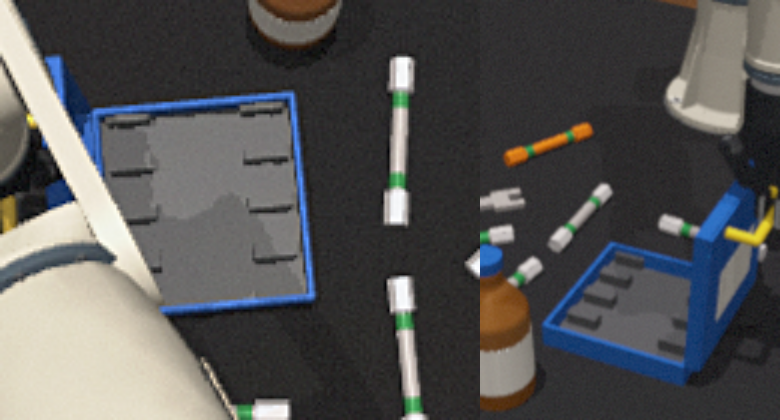

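Call:
play_rows:
  moves:
    - [[0,0,0],[0,0,0],28]
    - [[0,0,0],[0,0,0],28]
    - [[0,0,0],[0,0,0],28]
    - [[0,0,-0.02],[0,0,0],28]
    - [[0,0,-0.03],[0,0,0],28]
    - [[0,0,-0.035],[0,0,0],28]
    - [[0,0,-0.035],[0,0,0],28]
    - [[0.0048,0.0381,0],[0,0,0],60]
    - [[0.0048,0.0381,0],[0,0,0],100]
    - [[0.0048,0.0381,0],[0,0,0],100]
    - [[0.0048,0.0381,0],[0,0,0],100]
    - [[0.0048,0.0381,0],[0,0,0],100]
    - [[0.0048,0.0381,0],[0,0,0],100]
    - [[0.0048,0.0381,0],[0,0,0],100]
    - [[0.0048,0.0381,0],[0,0,0],100]
    - [[0.0048,0.0381,0.04],[0,0,0],100]
    - [[0,0,0.05],[0,0,0.144],100]
    - [[0,0,0],[0,0,0],100]

```text
clock: 9.55
eef_pos: [656.8, -12.6, 213.5]
tcp_rot: [-3.142, 0.012, -0.032]
contact_force: [-1.1, 1.1, -0.2]
opening: 0.999
```

```bash
cat >> h.py <<'E'
def wcols(f,zc=10):
    """columns seen by wrist camera: green band pairs about 70-80 mm apart, plus nut ends"""
    h=hsv(f);g=(h[...,0]>45)&(h[...,0]<90)&(h[...,1]>110)&(h[...,2]>40)
    P=[(c,plane(f,[c],zc)[0]) for c,s,m in comps(g,40) if s[4]<1500]
    out=[]
    for i in range(len(P)):
        for j in range(i):
            d=P[i][1]-P[j][1];L=np.linalg.norm(d)
            if 60<L<100: out.append(((P[i][1]+P[j][1])/2,np.arctan2(d[1],d[0])%np.pi,L))
    return out
E
python3 - <<'E'
from h import *
t=grab_frame("top");w=grab_frame("wrist")
for c in columns(t): print("col",c[0].round(),c[1].round(1),"yaw",c[2].round(3),"L",c[3].round(1))
for c in wcols(t): print("topband",c[0].round(1),c[1].round(3),c[2].round(1))
for c in wcols(w): print("wrist",c[0].round(1),c[1].round(3),c[2].round(1))
go([664,-14,60],-.026)
h=hsv(t);b=(h[...,0]>100)&(h[...,0]<125)&(h[...,1]>150)&(h[...,2]>60)
im=t["pixels"].copy();cv2.imwrite("pics/g.png",cv2.resize(im[160:320,220:440],(792,576))[:,:,::-1]); cv2.imwrite("pics/gw.png",w["pixels"][:,:,::-1])
E
```

```text
col [307. 297.] [409.8 163.1  10. ] yaw 1.588 L 156.9
wrist [663.8 -13.1  10. ] 3.103 77.2
wrist [ 599.8 -135.9   10. ] 2.385 77.1
wrist [456.4 -22.8  10. ] 0.106 72.9
at [660.6 -11.4 220.3] euler [-3.141e+00  2.000e-03 -2.400e-02] | shift [0.0039 0.0026 0.1602] | turn [-0.     0.002  0.002]
```

View pics/g.png

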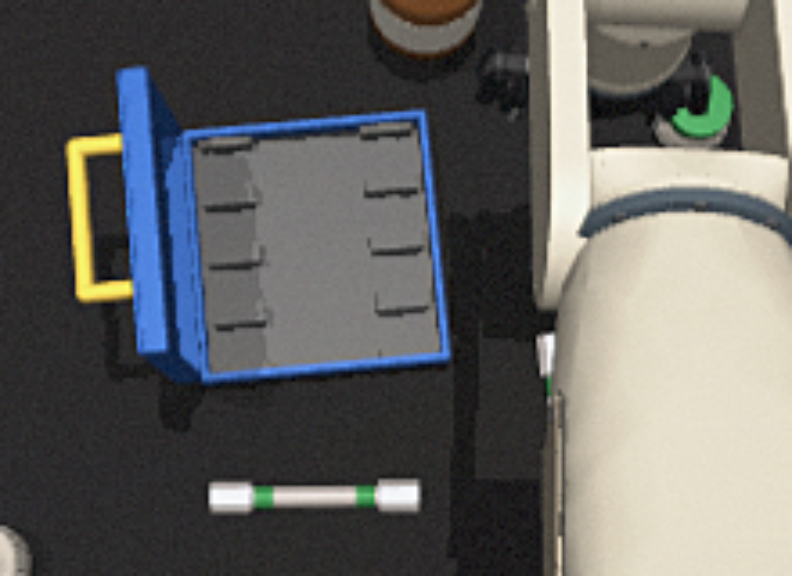

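Run:
```python
from h import *
t=grab_frame("top")
p=np.array([[426,112],[450,357],[203,381]])/3.6+[220,160]
P=plane(t,p,30);print(P.round(1).tolist(),np.linalg.norm(P[0]-P[1]),np.linalg.norm(P[1]-P[2]))
y=P[0]-P[1];x=P[2]-P[1];print("yaw from y",np.arctan2(-y[0],y[1])%np.pi if 0 else np.arctan2(y[1],y[0])+np.pi/2,"from x",np.arctan2(x[1],x[0]))
print("centre",((P[0]+P[2])/2).round(1))
w=grab_frame("wrist");cv2.imwrite("pics/gw.png",w["pixels"][:,:,::-1])
```

```text
[[700.6, 82.7, 30.0], [512.3, 62.4, 30.0], [490.9, 246.8, 30.0]] 189.41059342363943 185.69204660356777
yaw from y 1.6783050045919161 from x 1.6861726283686613
centre [595.7 164.7  30. ]
```

Call:
play_rows:
  moves:
    - [[0.002,0.0015,0.043],[0,0,0.012],100]
    - [[0.002,0.001,0.043],[0,0,0],80]
    - [[0,0,0.043],[0,0,0],60]
    - [[0,0,0.043],[0,0,0],60]
    - [[0,0,0.033],[0,0,0],60]
    - [[0,0,0.01],[0,0,0],60]
    - [[0,0,0],[0,0,0],50]
    - [[0,0,0],[0,0,0],0]
    - [[0,0,0],[0,0,0],0]
    - [[0,0,0],[0,0,0],0]
    - [[0,0,0],[0,0,0],0]
    - [[0,0,0],[0,0,0],0]
  squeeze: 60

```text
clock: 10.95
eef_pos: [667.2, -14.1, 8.3]
tcp_rot: [-3.141, -0.004, -0.039]
contact_force: [-0.7, 1.9, 5.7]
opening: 0.157
```

Call:
play_rows:
  moves:
    - [[0,0,-0.02],[0,0,0],0]
    - [[0,0,-0.04],[0,0,0],0]
    - [[0,0,-0.04],[0,0,0],0]
    - [[0,0,0],[0,0,-0.1434],0]
    - [[0,0,0],[0,0,-0.1434],0]
    - [[0,0,0],[0,0,-0.1434],0]
    - [[0,0,0],[0,0,-0.1434],0]
    - [[0,0,0],[0,0,-0.1434],0]
    - [[0,0,0],[0,0,-0.1434],0]
    - [[0,0,0],[0,0,-0.1434],0]
    - [[0,0,0],[0,0,-0.1434],0]
    - [[0,0,0],[0,0,-0.1434],0]
    - [[0,0,0],[0,0,-0.1434],0]
    - [[0,0,0],[0,0,-0.1434],0]
    - [[0,0,0],[0,0,-0.1434],0]
    - [[0,0,0],[0,0,0],0]

```text
clock: 12.55
eef_pos: [665.6, -14.2, 106.8]
tcp_rot: [3.14, 0.0, 1.684]
contact_force: [0.5, 0.7, -2.0]
opening: 0.153
```

```bash
cat >> h.py <<'E'
C=np.array([596,165.5]);YC=1.682
def place(ch,off,z):
    xc=np.array([np.cos(YC),np.sin(YC)]);yc=np.array([-xc[1],xc[0]])
    p=C+yc*(-69+46*ch)+xc*off; go([*p,z],YC)
E
python3 - <<'E'
from h import *
place(0,3.4,100)
E
```

```text
at [665.6 -14.2 106.8] euler [3.14  0.    1.684] | shift [0.1897 0.0202 0.0068] | turn [0.002 0.    0.002]
```

Call:
play_rows:
  moves:
    - [[0.0316,0.0034,0],[0,0,0],0]
    - [[0.0316,0.0034,0],[0,0,0],0]
    - [[0.0316,0.0034,0],[0,0,0],0]
    - [[0.0316,0.0034,0],[0,0,0],0]
    - [[0.0316,0.0034,0],[0,0,0],0]
    - [[0.0317,0.0032,0],[0,0,0],0]
    - [[0,0,0],[0,0,0],0]
    - [[0,0,0],[0,0,0],0]

```text
clock: 13.35
eef_pos: [664.2, 177.2, 106.0]
tcp_rot: [3.141, 0.0, 1.68]
contact_force: [0.0, -1.0, -2.3]
opening: 0.154
```

Run:
```python
from h import *
place(0,3.4,12)
w=grab_frame("wrist");im=w["pixels"].copy();xc=np.array([np.cos(YC),np.sin(YC),0]);yc=np.array([-xc[1],xc[0],0]);c=np.array([*C,0])
for X in [c+a*93*xc+b*96*yc+[0,0,30] for a in(-1,1) for b in(-1,1)]+[c+a*62*xc+y*yc+[0,0,22] for a in(-1,1) for y in(-54,-38,-8,8,38,54)]:
    p=proj(w,X)[0]; cv2.circle(im,(int(p[0]),int(p[1])),2,(255,0,255),-1)
cv2.imwrite("pics/i.png",im[:,:,::-1])
```

```text
at [664.2 177.2 106. ] euler [3.141 0.    1.68 ] | shift [-0.0007 -0.0002  0.094 ] | turn [ 0.001  0.    -0.002]
```

View pics/i.png

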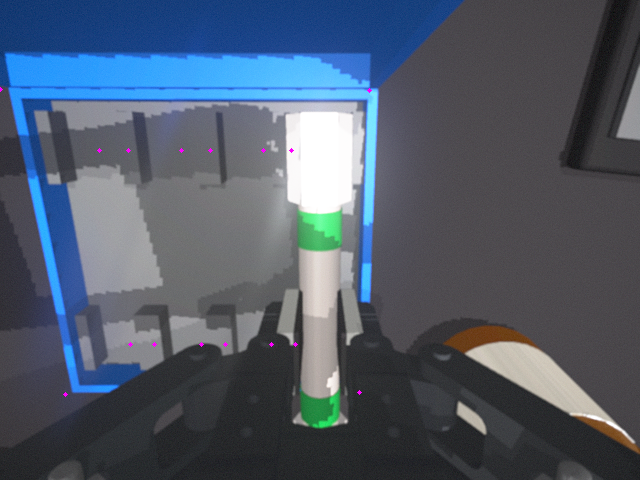

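Call:
play_rows:
  moves:
    - [[-0.001,0.003,0.03],[0,0,0],0]
    - [[0,0,0.03],[0,0,0],0]
    - [[0,0,0.015],[0,0,0],0]
    - [[0,0,0.01],[0,0,0],0]
    - [[0,0,0.006],[0,0,0],0]
    - [[0,0,0],[0,0,0],0]

```text
clock: 14.0
eef_pos: [667.9, 175.7, 15.0]
tcp_rot: [3.141, -0.0, 1.681]
contact_force: [1.0, -0.4, -2.9]
opening: 0.15
```

Call:
play_rows:
  moves:
    - [[0,0,0.0015],[0,0,0],0]
    - [[0,0,0],[0,0,0],25]
    - [[0,0,0],[0,0,0],25]
    - [[0,0,0],[0,0,0],25]
    - [[0,0,-0.01],[0,0,0],25]
    - [[0,0,-0.02],[0,0,0],25]
    - [[0,0,-0.04],[0,0,0],40]
    - [[0,0,-0.04],[0,0,0],60]
    - [[0,0,-0.04],[0,0,0],100]
    - [[0,0,0],[0,0,0],100]

```text
clock: 15.0
eef_pos: [671.8, 177.1, 171.1]
tcp_rot: [3.129, -0.002, 1.682]
contact_force: [-0.6, 0.1, -0.8]
opening: 0.892
```

```bash
sed -i 's/C=np.array(\[596,165.5\])/C=np.array([599,166])/' h.py
cat >> h.py <<'E'
def incase(p,yaw):
    xc=np.array([np.cos(YC),np.sin(YC)]);d=np.array(p[:2])-C;return (d@xc).round(1),(d@[-xc[1],xc[0]]).round(1),round((yaw-YC+np.pi/2)%np.pi-np.pi/2,3)
E
python3 - <<'E'
from h import *
w=grab_frame("wrist")
for z in (16,10):
  for c in wcols(w,z): print(z,c[0].round(1),c[1].round(3),c[2].round(1),incase(c[0],c[1]))
go([599.5,-136.5,120],2.385)
E
```

```text
16 [669.1 171.4  16. ] 1.68 77.6 (np.float64(-2.4), np.float64(-70.2), np.float64(-0.002))
10 [669.2 169.8  10. ] 1.68 79.1 (np.float64(-4.0), np.float64(-70.2), np.float64(-0.002))
at [670.2 176.6 168. ] euler [ 3.133e+00 -1.000e-03  1.681e+00] | shift [-0.3035 -0.1053  0.0466] | turn [ 0.009  0.002 -0.704]
```

Call:
play_rows:
  moves:
    - [[-0.038,-0.0132,0],[0,0,0],100]
    - [[-0.038,-0.0132,0],[0,0,0],60]
    - [[-0.038,-0.0132,0],[0,0,0],60]
    - [[-0.038,-0.0132,0],[0,0,0],60]
    - [[-0.038,-0.0132,0],[0,0,0],60]
    - [[-0.038,-0.0132,0],[0,0,0],60]
    - [[-0.038,-0.0132,0],[0,0,0],60]
    - [[-0.0375,-0.0132,0.02],[0,0,0],60]
    - [[0,0,0.02],[0,0,-0.1408],60]
    - [[0,0,0],[0,0,-0.1408],60]
    - [[0,0,0],[0,0,-0.1408],60]
    - [[0,0,0],[0,0,-0.1408],60]
    - [[0,0,0],[0,0,-0.1408],60]
    - [[0,0,0],[0,0,0],60]
    - [[0,0,0],[0,0,0],60]

```text
clock: 16.55
eef_pos: [595.8, -137.4, 122.5]
tcp_rot: [-3.141, -0.0, 2.381]
contact_force: [0.1, -0.8, 0.1]
opening: 0.601
```

Run:
```python
from h import *
w=grab_frame("wrist")
for c in wcols(w,10): print(c[0].round(1),c[1].round(3),c[2].round(1));go([c[0][0],c[0][1],6],c[1])
```

```text
[ 601.1 -137.1   10. ] 2.383 77.8
at [ 595.8 -137.4  122.6] euler [-3.142 -0.     2.382] | shift [-0.0036  0.0039  0.1166] | turn [-0.    -0.    -0.002]
```

Call:
play_rows:
  moves:
    - [[-0.0036,0.0039,0.035],[0,0,0],60]
    - [[0,0,0.04],[0,0,0],60]
    - [[0,0,0.03],[0,0,0],60]
    - [[0,0,0.0115],[0,0,0],60]
    - [[0,0,0],[0,0,0],0]
    - [[0,0,0],[0,0,0],0]
    - [[0,0,0],[0,0,0],0]
    - [[0,0,0],[0,0,0],0]
    - [[0,0,0],[0,0,0],0]
    - [[0,0,0],[0,0,0],0]
    - [[0,0,-0.02],[0,0,0],0]
    - [[0,0,-0.04],[0,0,0],0]
    - [[0,0,-0.04],[0,0,0],0]
    - [[0,0,0],[0,0,0.14],0]
    - [[0,0,0],[0,0,0.14],0]
    - [[0,0,0],[0,0,0.14],0]
    - [[0,0,0],[0,0,0.14],0]
    - [[0,0,0],[0,0,0.14],0]
    - [[0,0,0],[0,0,0],0]

```text
clock: 18.5
eef_pos: [601.2, -137.1, 106.8]
tcp_rot: [3.141, 0.0, 1.683]
contact_force: [0.4, -0.2, -1.8]
opening: 0.154
```

```bash
cat >> h.py <<'E'
def held(zt=7):
    """offset of the held column's middle along tool x from the TCP: upper nut end/bands seen by wrist"""
    w=grab_frame("wrist");h=hsv(w);q,R=tool();g=(h[...,0]>45)&(h[...,0]<90)&(h[...,1]>110)&(h[...,2]>40)
    for c,s,m in comps(g,150):
        if 270<c[0]<370: print("band px",c.round(),"tool xyz",R.inv().apply(plane(w,[c],q[2]+zt)[0]-q).round(1))
E
python3 - <<'E'
from h import *
place(1,0,100); held()
E
```

```text
at [ 601.2 -137.1  106.8] euler [3.141 0.    1.683] | shift [0.3014 0.0549 0.0067] | turn [0.    0.    0.001]
band px [320. 215.] tool xyz [40.7  0.8 -7. ]
band px [319. 397.] tool xyz [-35.6   0.1  -7. ]
```

Call:
play_rows:
  moves:
    - [[0.0374,0.0069,0],[0,0,0],0]
    - [[0.0374,0.0069,0],[0,0,0],0]
    - [[0.0374,0.0069,0],[0,0,0],0]
    - [[0.0374,0.0069,0],[0,0,0],0]
    - [[0.0374,0.0069,0],[0,0,0],0]
    - [[0.0374,0.0069,0],[0,0,0],0]
    - [[0.0374,0.0069,0],[0,0,0],0]
    - [[0.0374,0.0069,0],[0,0,0],0]
    - [[0,0,0.02],[0,0,0],0]
    - [[0,0,0.03],[0,0,0],0]
    - [[0,0,0.018],[0,0,0],0]
    - [[0,0,0.008],[0,0,0],0]
    - [[0,0,0.008],[0,0,0],0]
    - [[0,0,0.006],[0,0,0],0]
    - [[0,0,0.002],[0,0,0],0]
    - [[0,0,0],[0,0,0],0]

```text
clock: 20.15
eef_pos: [622.0, 166.4, 14.6]
tcp_rot: [3.141, -0.0, 1.686]
contact_force: [-0.4, -0.2, -1.6]
opening: 0.151
```

Call:
play_rows:
  moves:
    - [[0,0,0],[0,0,0],27]
    - [[0,0,0],[0,0,0],27]
    - [[0,0,0],[0,0,0],27]
    - [[0,0,-0.01],[0,0,0],27]
    - [[0,0,-0.02],[0,0,0],27]
    - [[0,0,-0.04],[0,0,0],40]
    - [[0,0,-0.04],[0,0,0],60]
    - [[0,0,-0.04],[0,0,0],100]
    - [[0,0,0],[0,0,0],100]
    - [[0,0,0],[0,0,0],100]

```text
clock: 21.15
eef_pos: [622.5, 166.7, 166.2]
tcp_rot: [3.139, -0.0, 1.686]
contact_force: [0.3, -1.5, -1.5]
opening: 1.002
```

Run:
```python
from h import *
w=grab_frame("wrist")
for c in wcols(w,16): print(c[0].round(1),c[1].round(3),c[2].round(1),incase(c[0],c[1]))
go([456.4,-22.8,120],.106)
```

```text
[414.5 163.7  16. ] 1.599 75.7 (np.float64(18.2), np.float64(183.6), np.float64(-0.083))
[622.3 167.9  16. ] 1.688 77.5 (np.float64(-0.7), np.float64(-23.3), np.float64(0.006))
[645.9 169.7  16. ] 1.129 89.0 (np.float64(-1.5), np.float64(-47.0), np.float64(-0.553))
[645.6 169.6  16. ] 2.218 92.3 (np.float64(-1.6), np.float64(-46.7), np.float64(0.536))
[669.1 171.3  16. ] 1.68 77.6 (np.float64(-2.5), np.float64(-70.3), np.float64(-0.002))
at [621.6 166.5 164.7] euler [ 3.141 -0.     1.686] | shift [-0.1691 -0.1858  0.0446] | turn [ 0.   -0.    1.58]
```

Call:
play_rows:
  moves:
    - [[0.0036,-0.035,0],[0,0,0],60]
    - [[0.0036,-0.035,0],[0,0,0],60]
    - [[0.0036,-0.035,0],[0,0,0],60]
    - [[0.0036,-0.035,0],[0,0,0],60]
    - [[0.0036,-0.035,0],[0,0,0],60]
    - [[0.0033,-0.035,0.02],[0,0,0],60]
    - [[0,0,0.02],[0,0,0.094],60]
    - [[0,0,0],[0,0,0],60]
    - [[0,0,0],[0,0,0],60]

```text
clock: 22.1
eef_pos: [410.6, 163.5, 123.9]
tcp_rot: [-3.14, 0.001, 1.594]
contact_force: [0.3, -0.1, -0.4]
opening: 0.599
```

Run:
```python
from h import *
w=grab_frame("wrist")
for c in wcols(w,10): print(c[0].round(1),c[1].round(3),c[2].round(1));go([c[0][0],c[0][1],6],c[1])
```

```text
[410.8 161.9  10. ] 1.598 77.7
at [411.4 163.7 124.5] euler [-3.141  0.     1.594] | shift [-0.0018 -0.0006  0.1185] | turn [-0.     0.    -0.005]
[621.8 165.7  10. ] 1.749 79.1
at [411.4 163.7 124.5] euler [-3.141  0.     1.594] | shift [-0.0028  0.2105  0.1184] | turn [-0.     0.    -0.156]
```

Descend, grip, lift and turn to the case's direction (tool turn -0.09).

Call:
play_rows:
  moves:
    - [[-0.0018,-0.0006,0.037],[0,0,0],60]
    - [[0,0,0.04],[0,0,0],60]
    - [[0,0,0.03],[0,0,0],60]
    - [[0,0,0.0115],[0,0,0],60]
    - [[0,0,0],[0,0,0],0]
    - [[0,0,0],[0,0,0],0]
    - [[0,0,0],[0,0,0],0]
    - [[0,0,0],[0,0,0],0]
    - [[0,0,0],[0,0,0],0]
    - [[0,0,0],[0,0,0],0]
    - [[0,0,-0.02],[0,0,0],0]
    - [[0,0,-0.04],[0,0,0],0]
    - [[0,0,-0.04],[0,0,0],0]
    - [[0,0,0],[0,0,-0.088],0]
    - [[0,0,0],[0,0,0],0]
    - [[0,0,0],[0,0,0],0]

```text
clock: 23.75
eef_pos: [409.8, 161.6, 105.9]
tcp_rot: [-3.142, -0.0, 1.677]
contact_force: [-0.4, -0.9, -2.9]
opening: 0.153
```

Run:
```python
from h import *
place(2,0,100); held()
```

```text
at [409.8 161.6 105.9] euler [-3.142 -0.     1.677] | shift [-0.0159  0.1656  0.0059] | turn [-0.    -0.    -0.005]
band px [319. 220.] tool xyz [38.8  0.6 -7. ]
band px [320. 402.] tool xyz [-38.1   0.8  -7. ]
```

Call:
play_rows:
  moves:
    - [[-0.004,0.0331,0],[0,0,-0.005],0]
    - [[-0.004,0.0331,0],[0,0,0],0]
    - [[-0.004,0.0331,0],[0,0,0],0]
    - [[-0.004,0.0331,0],[0,0,0],0]
    - [[0,0.0332,0],[0,0,0],0]
    - [[0,0,0.02],[0,0,0],0]
    - [[0,0,0.03],[0,0,0],0]
    - [[0,0,0.018],[0,0,0],0]
    - [[0,0,0.008],[0,0,0],0]
    - [[0,0,0.008],[0,0,0],0]
    - [[0,0,0.006],[0,0,0],0]
    - [[0,0,0.001],[0,0,0],0]
    - [[0,0,0],[0,0,0],0]

```text
clock: 25.1
eef_pos: [576.8, 164.6, 15.2]
tcp_rot: [3.141, -0.0, 1.684]
contact_force: [-0.3, -0.1, -1.8]
opening: 0.153
```

Call:
play_rows:
  moves:
    - [[0,0,0],[0,0,0],27]
    - [[0,0,0],[0,0,0],27]
    - [[0,0,0],[0,0,0],27]
    - [[0,0,-0.01],[0,0,0],27]
    - [[0,0,-0.02],[0,0,0],27]
    - [[0,0,-0.04],[0,0,0],40]
    - [[0,0,-0.04],[0,0,0],60]
    - [[-0.0345,-0.0282,0],[0,0,0],60]
    - [[-0.0345,-0.0282,0],[0,0,0],60]
    - [[-0.0345,-0.0282,0],[0,0,0],60]
    - [[-0.0345,-0.0282,0],[0,0,0],60]
    - [[-0.0345,-0.0282,0],[0,0,0],60]

```text
clock: 26.3
eef_pos: [455.1, -24.0, 125.7]
tcp_rot: [3.14, 0.0, 1.685]
contact_force: [0.3, -0.4, 0.0]
opening: 0.599
```

Call:
play_rows:
  moves:
    - [[0,0,0],[0,0,0.1433],60]
    - [[0,0,0],[0,0,0.1433],60]
    - [[0,0,0],[0,0,0.1433],60]
    - [[0,0,0],[0,0,0.1433],60]
    - [[0,0,0],[0,0,0.1433],60]
    - [[0,0,0],[0,0,0.1433],60]
    - [[0,0,0],[0,0,0.1433],60]
    - [[0,0,0],[0,0,0.1433],60]
    - [[0,0,0],[0,0,0.1433],60]
    - [[0,0,0],[0,0,0.1433],60]
    - [[0,0,0],[0,0,0.1433],60]
    - [[0,0,0],[0,0,0],60]
    - [[0,0,0],[0,0,0],60]

```text
clock: 27.6
eef_pos: [456.2, -22.9, 125.3]
tcp_rot: [3.141, -0.001, 0.113]
contact_force: [0.5, 0.1, 0.1]
opening: 0.603
```

Run:
```python
from h import *
w=grab_frame("wrist")
for c in wcols(w,10): print(c[0].round(1),c[1].round(3),c[2].round(1));go([c[0][0],c[0][1],6],c[1])
```

```text
[465.6 -94.8  10. ] 0.108 77.6
at [456.1 -22.9 125.2] euler [ 3.142e+00 -1.000e-03  1.120e-01] | shift [0.0013 0.0725 0.1192] | turn [ 0.    -0.001  0.004]
```

The fourth column has been knocked about 70 mm aside, to (466,-95). I'll move over it and measure again.

Call:
play_rows:
  moves:
    - [[0.0005,0.036,0],[0,0,0],42]
    - [[0.0008,0.0365,0],[0,0,0.004],42]
    - [[0,0,0],[0,0,0],42]
    - [[0,0,0],[0,0,0],42]

```text
clock: 28.05
eef_pos: [465.0, -95.3, 124.8]
tcp_rot: [-3.141, 0.0, 0.104]
contact_force: [0.3, -0.3, -0.7]
opening: 0.421
```

Run:
```python
from h import *
w=grab_frame("wrist")
for c in wcols(w,10): print(c[0].round(1),c[1].round(3),c[2].round(1));go([c[0][0],c[0][1],6],c[1])
h=hsv(w)
for c,st,mm in comps(((h[...,0]<6)|(h[...,0]>174))&(h[...,1]>150)&(h[...,2]>90),100):
    cc,a,b,wd=axis(mm);print("red",cc.round(),plane(w,[a,b],8).round(1).tolist(),wd)
cv2.imwrite("pics/j.png",w["pixels"][:,:,::-1])
```

```text
[465.5 -94.8  10. ] 0.108 77.7
at [464.8 -94.7 124.8] euler [-3.141  0.     0.105] | shift [0.0008 0.0002 0.1188] | turn [-0.     0.    -0.003]
red [495. 157.] [[546.8, -219.7, 8.0], [511.2, -186.4, 8.0]] 15.616323
```

View pics/j.png

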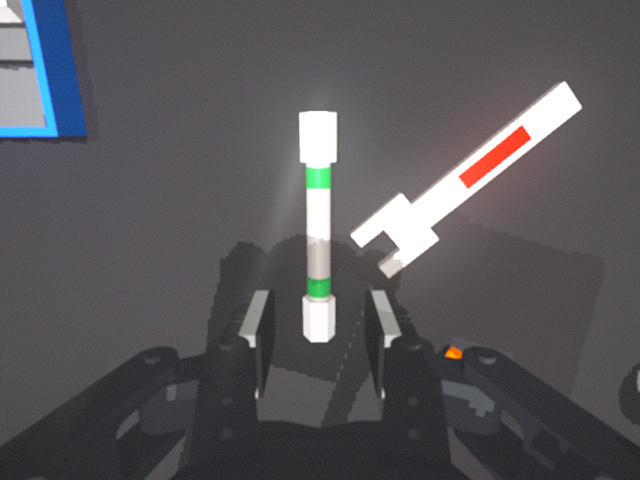

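Call:
play_rows:
  moves:
    - [[0.0248,0,0],[0,0,0],35]
    - [[0,0,0.035],[0,0,0],35]
    - [[0,0,0.04],[0,0,0],35]
    - [[0,0,0.03],[0,0,0],35]
    - [[0,0,0.0138],[0,0,0],35]
    - [[0,0,0],[0,0,0],0]
    - [[0,0,0],[0,0,0],0]
    - [[0,0,0],[0,0,0],0]
    - [[0,0,0],[0,0,0],0]
    - [[0,0,0],[0,0,0],0]
    - [[0,0,0],[0,0,0],0]
    - [[0,0,-0.01],[0,0,0],0]
    - [[0,0,-0.02],[0,0,0],0]
    - [[0,0,-0.035],[0,0,0],0]
    - [[0,0,-0.035],[0,0,0],0]
    - [[0,0,0],[0,0,0],0]
  squeeze: 90

```text
clock: 29.7
eef_pos: [492.7, -92.8, 110.7]
tcp_rot: [3.139, -0.007, 0.104]
contact_force: [0.8, 0.1, -1.1]
opening: 0.142
```

Call:
play_rows:
  moves:
    - [[0,0,0],[0,0,-0.1433],0]
    - [[0,0,0],[0,0,-0.1433],0]
    - [[0,0,0],[0,0,-0.1433],0]
    - [[0,0,0],[0,0,-0.1433],0]
    - [[0,0,0],[0,0,-0.1433],0]
    - [[0,0,0],[0,0,-0.1433],0]
    - [[0,0,0],[0,0,-0.1433],0]
    - [[0,0,0],[0,0,-0.1433],0]
    - [[0,0,0],[0,0,-0.1433],0]
    - [[0,0,0],[0,0,-0.1433],0]
    - [[0,0,0],[0,0,-0.1433],0]
    - [[0,0,0],[0,0,0],0]

```text
clock: 30.9
eef_pos: [489.3, -92.1, 105.6]
tcp_rot: [-3.141, -0.0, 1.683]
contact_force: [-0.1, 0.8, -1.8]
opening: 0.14
```

Run:
```python
from h import *
place(3,24,100); held()
w=grab_frame("wrist");cv2.imwrite("pics/k.png",w["pixels"][:,:,::-1])
```

```text
at [489.3 -92.1 105.6] euler [-3.141 -0.     1.683] | shift [0.2683 0.0689 0.0056] | turn [-0.001 -0.     0.001]
band px [319. 284.] tool xyz [14.2  0.2 -7. ]
```

Call:
play_rows:
  moves:
    - [[0.0384,0.0098,0],[0,0,0],0]
    - [[0.0384,0.0098,0],[0,0,0],0]
    - [[0.0384,0.0098,0],[0,0,0],0]
    - [[0.0384,0.0098,0],[0,0,0],0]
    - [[0.0384,0.0099,0],[0,0,0],0]
    - [[0.0384,0.0099,0],[0,0,0],0]
    - [[0.0384,0.0099,0],[0,0,0],0]
    - [[0,0,0.02],[0,0,0],0]
    - [[0,0,0.03],[0,0,0],0]
    - [[0,0,0.017],[0,0,0],0]
    - [[0,0,0.008],[0,0,0],0]
    - [[0,0,0.007],[0,0,0],0]
    - [[0,0,0.005],[0,0,0],0]
    - [[0,0,0.003],[0,0,0],0]
    - [[0,0,0],[0,0,0],0]

```text
clock: 32.5
eef_pos: [529.0, 182.5, 16.2]
tcp_rot: [3.141, -0.0, 1.68]
contact_force: [0.3, 0.5, -2.1]
opening: 0.144
```

Call:
play_rows:
  moves:
    - [[0,0,0.0025],[0,0,0],0]
    - [[0,0,0],[0,0,0],0]
    - [[0,0,0],[0,0,0],25]
    - [[0,0,0],[0,0,0],25]
    - [[0,0,0],[0,0,0],25]
    - [[0,0,-0.01],[0,0,0],25]
    - [[0,0,-0.02],[0,0,0],25]
    - [[0,0,-0.04],[0,0,0],40]
    - [[0,0,-0.04],[0,0,0],60]
    - [[0,0,-0.04],[0,0,0],60]
    - [[-0.04,0.03,-0.03],[0,0,0],60]
    - [[0,0,0],[0,0,0],60]
    - [[0,0,0],[0,0,0],60]

```text
clock: 33.8
eef_pos: [558.1, 150.7, 189.7]
tcp_rot: [3.141, -0.0, 1.679]
contact_force: [-0.8, 0.2, -0.3]
opening: 0.6
```

Run:
```python
from h import *
w=grab_frame("wrist")
for c in wcols(w,16):
  if c[2]<84: print(c[0].round(1),c[1].round(3),c[2].round(1),incase(c[0],c[1]))
go([603,111,250],.11)
cv2.imwrite("pics/k.png",w["pixels"][:,:,::-1])
```

```text
[532.2 159.4  16. ] 1.693 77.3 (np.float64(0.9), np.float64(67.2), np.float64(0.011))
[577.1 164.7  16. ] 1.69 77.4 (np.float64(1.1), np.float64(21.9), np.float64(0.008))
[622.3 168.2  16. ] 1.685 77.3 (np.float64(-0.4), np.float64(-23.4), np.float64(0.003))
[669.5 171.6  16. ] 1.684 77.4 (np.float64(-2.2), np.float64(-70.7), np.float64(0.002))
at [557.1 151.  188.7] euler [-3.14 -0.    1.68] | shift [-0.0448  0.0412 -0.0614] | turn [-1.00e-03  1.00e-03  1.57e+00]
```

View pics/k.png

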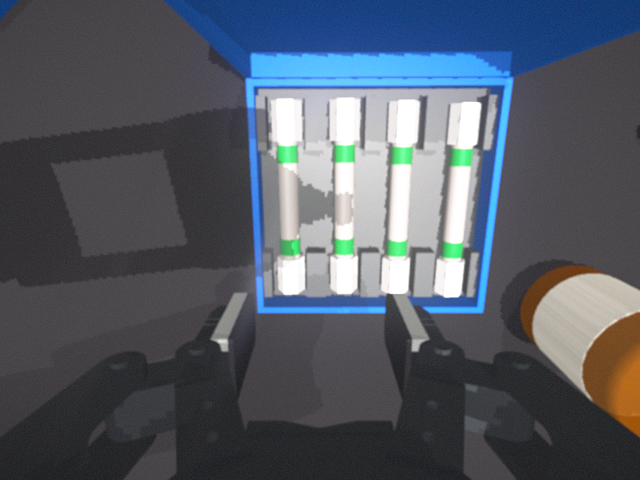

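Call:
play_rows:
  moves:
    - [[0,0,-0.05],[0,0,0],60]
    - [[0,0,-0.05],[0,0,0],60]
    - [[0,0,0],[0,0,0.142],28]
    - [[0,0,0],[0,0,0.142],28]
    - [[0,0,0],[0,0,0.142],28]
    - [[0,0,0],[0,0,0.142],28]
    - [[0,0,0],[0,0,0.142],28]
    - [[0,0,0],[0,0,0.142],28]
    - [[0,0,0],[0,0,0.142],28]
    - [[0,0,0],[0,0,0.142],28]
    - [[0,0,0],[0,0,0.142],28]
    - [[0,0,0],[0,0,0.142],28]
    - [[0,0,0],[0,0,0.142],28]
    - [[0,0,0],[0,0,0],28]
  squeeze: 40

```text
clock: 35.25
eef_pos: [556.7, 151.7, 287.5]
tcp_rot: [3.141, 0.003, 0.117]
contact_force: [0.2, -0.5, 0.3]
opening: 0.282
```

Run:
```python
from h import *
go([580.9,321.6,288],.118)
```

```text
at [556.7 151.7 287.5] euler [3.141e+00 3.000e-03 1.170e-01] | shift [ 0.0439 -0.1659 -0.0007] | turn [ 0.     0.003 -0.001]
```

Call:
play_rows:
  moves:
    - [[0.0088,-0.0332,0],[0,0,0],30]
    - [[0.0088,-0.0332,0],[0,0,0],30]
    - [[0.0088,-0.0332,0],[0,0,0],30]
    - [[0.0088,-0.0332,0],[0,0,0],30]
    - [[0.0087,-0.0331,0],[0,0,0],30]
    - [[0,0,0],[0,0,0],30]
    - [[0,0,0],[0,0,0],30]

```text
clock: 35.95
eef_pos: [581.0, 321.6, 287.8]
tcp_rot: [3.14, 0.002, 0.124]
contact_force: [-0.6, -0.9, -0.4]
opening: 0.301
```

Run:
```python
from h import *
w=grab_frame("wrist");h=hsv(w);q,R=tool()
m=(h[...,0]>18)&(h[...,0]<32)&(h[...,1]>150)&(h[...,2]>80)
for c,st,mm in comps(m,150):
    k=np.argwhere(mm);r=k[:,0];sel=k[(r>np.percentile(r,30))&(r<np.percentile(r,70))]
    print(c.round(),st,"mid columns",np.median(sel[:,1]),plane(w,[(np.median(sel[:,1]),np.median(sel[:,0]))],196).round(1))
go([580.9,321.6,186.8],.118)
```

```text
[329. 227.] [ 310  150   71  175 4962] mid columns 320.0 [[597.2 322.8 196. ]]
[117. 260.] [   45   183   151   162 14762] mid columns 123.0 [[555.4 443.2 196. ]]
at [581.2 320.8 288.1] euler [3.14e+00 2.00e-03 1.22e-01] | shift [-0.     -0.0009  0.1013] | turn [0.001 0.002 0.004]
```

Call:
play_rows:
  moves:
    - [[0,-0.0009,0.035],[0,0,0],30]
    - [[0,0,0.035],[0,0,0],30]
    - [[0,0,0.02],[0,0,0],30]
    - [[0,0,0.011],[0,0,0],30]
    - [[0,0,0],[0,0,0],30]
    - [[0,0,0],[0,0,0],0]
    - [[0,0,0],[0,0,0],0]
    - [[0,0,0],[0,0,0],0]
    - [[0,0,0],[0,0,0],0]

```text
clock: 36.9
eef_pos: [582.5, 322.1, 189.3]
tcp_rot: [-3.141, -0.001, 0.119]
contact_force: [1.0, -0.9, 2.0]
opening: 0.119
```

Run:
```python
from h import *
s=sense();q,R=tool();print(q,s["opening"],s["contact_force"])
xc=np.array([np.cos(YC),np.sin(YC)]);H=C+93*xc;r=np.hypot(168,54)
u=(q[:2]-H)@xc;print("bar case-x from hinge",u,"a",np.arccos(-u/r),"theta",np.arccos(-u/r)-.311,"bar z",30+np.sqrt(r*r-u*u),"tcp->bar",30+np.sqrt(r*r-u*u)-q[2])
a=np.linspace(np.arccos(-u/r),.311,29);p=np.c_[-r*np.cos(a),r*np.sin(a)];dd=np.diff(p,axis=0)
print((-dd/1000).round(4).tolist())
```

```text
[582.50684497 322.08761996 189.27275249] 0.11946194574726304 [ 0.99612827 -0.88181071  2.02971019]
bar case-x from hinge 63.95382591008598 a 1.9416550247491338 theta 1.6306550247491338 bar z 194.4685628059734 tcp->bar 5.195810320388375
[[0.0097, -0.0034], [0.0099, -0.0029], [0.01, -0.0023], [0.0101, -0.0017], [0.0102, -0.0011], [0.0103, -0.0005], [0.0103, 0.0001], [0.0103, 0.0007], [0.0102, 0.0013], [0.0101, 0.0019], [0.01, 0.0024], [0.0098, 0.003], [0.0096, 0.0036], [0.0094, 0.0041], [0.0091, 0.0047], [0.0089, 0.0052], [0.0085, 0.0057], [0.0082, 0.0062], [0.0078, 0.0067], [0.0074, 0.0071], [0.007, 0.0075], [0.0065, 0.0079], [0.0061, 0.0083], [0.0056, 0.0086], [0.0051, 0.0089], [0.0045, 0.0092], [0.004, 0.0095], [0.0034, 0.0097]]
```

Call:
play_rows:
  moves:
    - [[0,0.0097,-0.0034],[0,0,0],0]
    - [[0,0.0099,-0.0029],[0,0,0],0]
    - [[0,0.01,-0.0023],[0,0,0],0]
    - [[0,0.0101,-0.0017],[0,0,0],0]
    - [[0,0.0102,-0.0011],[0,0,0],0]
    - [[0,0.0103,-0.0005],[0,0,0],0]
    - [[0,0.0103,0.0001],[0,0,0],0]
    - [[0,0.0103,0.0007],[0,0,0],0]
    - [[0,0.0102,0.0013],[0,0,0],0]
    - [[0,0.0101,0.0019],[0,0,0],0]
    - [[0,0.01,0.0024],[0,0,0],0]
    - [[0,0.0098,0.003],[0,0,0],0]
    - [[0,0.0096,0.0036],[0,0,0],0]
    - [[0,0.0094,0.0041],[0,0,0],0]
    - [[0,0,0],[0,0,0],0]

```text
clock: 38.4
eef_pos: [598.4, 181.2, 182.1]
tcp_rot: [3.14, 0.001, 0.118]
contact_force: [-1.5, -2.1, 0.8]
opening: 0.122
```

Call:
play_rows:
  moves:
    - [[0,0.0091,0.0047],[0,0,0],0]
    - [[0,0.0089,0.0052],[0,0,0],0]
    - [[0,0.0085,0.0057],[0,0,0],0]
    - [[0,0.0082,0.0062],[0,0,0],0]
    - [[0,0.0078,0.0067],[0,0,0],0]
    - [[0,0.0074,0.0071],[0,0,0],0]
    - [[0,0.007,0.0075],[0,0,0],0]
    - [[0,0.0065,0.0079],[0,0,0],0]
    - [[0,0.0061,0.0083],[0,0,0],0]
    - [[0,0.0056,0.0086],[0,0,0],0]
    - [[0,0.0051,0.0089],[0,0,0],0]
    - [[0,0.0045,0.0092],[0,0,0],0]
    - [[0,0.004,0.0095],[0,0,0],0]
    - [[0,0.0034,0.0097],[0,0,0],0]
    - [[0,0,0],[0,0,0],0]

```text
clock: 39.9
eef_pos: [610.5, 92.8, 78.2]
tcp_rot: [-3.139, -0.002, 0.118]
contact_force: [-3.5, 10.1, 5.5]
opening: 0.117
```

Call:
play_rows:
  moves:
    - [[0,-0.0015,0.002],[0,0,0],0]
    - [[0,0,0],[0,0,0],0]
    - [[0,0,0.002],[0,0,0],0]
    - [[0,0,0],[0,0,0],0]

```text
clock: 40.3
eef_pos: [611.2, 93.1, 77.2]
tcp_rot: [3.141, -0.004, 0.119]
contact_force: [-10.5, 0.1, 32.3]
opening: 0.114
```

Run:
```python
from h import *
s=grab_frame("scene");w=grab_frame("wrist")
cv2.imwrite("pics/l.png",np.hstack([cv2.resize(s["pixels"][170:330,240:410],(510,480)),cv2.resize(w["pixels"][:,:],(290,480))])[:,:,::-1])
```

```text
(no output)
```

View pics/l.png

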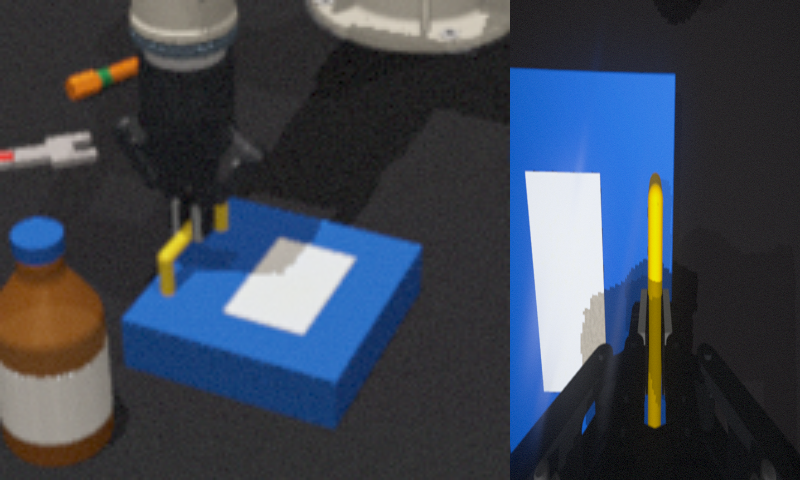

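Call:
play_rows:
  moves:
    - [[0,0,-0.003],[0,0,0],30]
    - [[0,0,0],[0,0,0],35]
    - [[0,0,0],[0,0,0],35]
    - [[0,0,-0.03],[0,0,0],35]
    - [[0,0,-0.04],[0,0,0],60]
    - [[-0.0231,0.035,-0.02],[0,0,0],80]
    - [[-0.0231,0.035,0],[0,0,0],80]
    - [[-0.0231,0.035,0],[0,0,0],80]
    - [[-0.0231,0.035,0],[0,0,0],80]
    - [[-0.0231,0.035,0],[0,0,0],80]
    - [[-0.0231,0.035,0],[0,0,0],80]
    - [[-0.0231,0.035,0],[0,0,0],80]
    - [[0,0,0.03],[0,0,0.14],80]
    - [[0,0,0],[0,0,0.14],80]
    - [[0,0,0],[0,0,0.14],80]
    - [[0,0,0],[0,0,0.14],80]
    - [[0,0,0],[0,0,0.14],80]
    - [[0,0,0],[0,0,0.14],80]
    - [[0,0,0],[0,0,0],80]
    - [[0,0,0],[0,0,0],80]

```text
clock: 42.4
eef_pos: [477.6, -169.3, 136.5]
tcp_rot: [3.141, 0.0, -0.717]
contact_force: [0.9, 0.2, 0.6]
opening: 0.796
```

Run:
```python
from h import *
w=grab_frame("wrist");h=hsv(w);q,R=tool();print(q,R.as_euler("xyz"))
for c,st,mm in comps(((h[...,0]<6)|(h[...,0]>174))&(h[...,1]>150)&(h[...,2]>90),200):
    cc,a,b,wd=axis(mm);P=plane(w,[a,b],8);print("red",cc.round(),P.round(1).tolist(),"yaw",np.arctan2(*(P[0]-P[1])[1::-1]).round(3))
m=(h[...,2]>150)&(h[...,1]<60)
for c,st,mm in comps(m,1500):
    k=cv2.findContours(mm.astype(np.uint8),0,2)[0][0];p=cv2.approxPolyDP(k,3,True).reshape(-1,2);print("white",st,p.tolist(),R.inv().apply(plane(w,p,8)-q).round(1).tolist())
cv2.imwrite("pics/m.png",w["pixels"][:,:,::-1])
```

```text
[ 477.67649397 -169.33311967  136.58068273] [ 3.14138848e+00  1.19367642e-04 -7.17460051e-01]
white [   0    0   65   59 3297] [[8, 0], [0, 23], [0, 53], [28, 58], [53, 48], [64, 25], [61, 1]] [[144.3, -188.5, 128.5], [131.9, -196.3, 128.5], [115.2, -200.3, 128.5], [112.5, -183.6, 128.5], [118.4, -167.0, 128.5], [131.3, -157.7, 128.5], [144.2, -157.0, 128.5]]
white [  262    47    78   241 10546] [[295, 47], [292, 110], [285, 116], [288, 123], [282, 124], [286, 125], [282, 131], [286, 134], [282, 137], [284, 153], [280, 155], [282, 162], [262, 231], [262, 256], [266, 260], [274, 249], [276, 286], [291, 286], [292, 262], [318, 263], [317, 285], [332, 287], [335, 229], [321, 226], [323, 153], [327, 165], [334, 166], [332, 162], [339, 160], [335, 159], [338, 125], [336, 130], [332, 127], [337, 121], [334, 118], [339, 117], [333, 112], [337, 99], [331, 77], [326, 88], [326, 49]] [[119.8, -15.4, 128.6], [82.3, -18.1, 128.6], [78.5, -22.8, 128.6], [74.1, -20.9, 128.6], [73.5, -24.9, 128.6], [72.8, -22.3, 128.6], [69.0, -25.1, 128.6], [67.1, -22.4, 128.6], [65.1, -25.2, 128.6], [54.6, -24.1
[... 171 characters left out ...]
2.8, -21.3, 128.6], [-23.8, -20.2, 128.6], [-24.5, -1.1, 128.6], [-42.0, -1.8, 128.6], [-43.6, 9.4, 128.6], [1.3, 11.2, 128.6], [3.5, 1.1, 128.6], [54.6, 2.4, 128.6], [46.6, 5.2, 128.6], [45.9, 10.0, 128.6], [48.6, 8.6, 128.6], [50.0, 13.3, 128.6], [50.6, 10.6, 128.6], [72.8, 12.3, 128.6], [69.6, 11.0, 128.6], [71.6, 8.4, 128.6], [75.4, 11.6, 128.6], [77.3, 9.6, 128.6], [77.9, 12.9, 128.6], [81.0, 8.9, 128.6], [89.1, 11.5, 128.6], [102.4, 7.4, 128.6], [95.8, 4.2, 128.6], [118.7, 4.1, 128.6]]
white [ 609   93   31   83 1901] [[639, 93], [620, 109], [609, 136], [614, 161], [636, 175]] [[91.8, 206.1, 128.6], [82.1, 196.3, 128.6], [65.2, 192.8, 128.6], [48.8, 199.6, 128.6], [39.3, 216.4, 128.6]]
```

View pics/m.png

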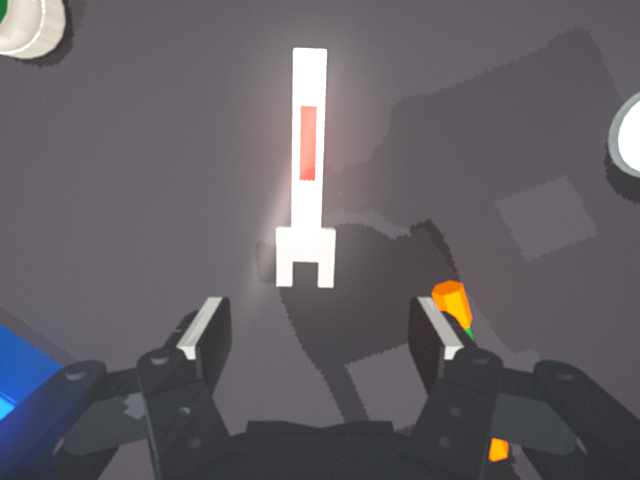

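Call:
play_rows:
  moves:
    - [[-0.0147,-0.0106,0.03],[0,0,0],75]
    - [[0,0,0.04],[0,0,0.037],70]
    - [[0,0,0.035],[0,0,0],70]
    - [[0,0,0.018],[0,0,0],70]
    - [[0,0,0.008],[0,0,0],70]
    - [[0,0,0],[0,0,0],65]
    - [[0,0,0],[0,0,0],65]

```text
clock: 43.15
eef_pos: [474.3, -151.8, 6.5]
tcp_rot: [-3.141, -0.001, -0.757]
contact_force: [0.8, -0.4, 0.0]
opening: 0.652
```

Call:
play_rows:
  moves:
    - [[0,0,0.003],[0,0,0],58]
    - [[0,0,0.002],[0,0,0],58]
    - [[0,0,0],[0,0,0],58]

```text
clock: 43.45
eef_pos: [473.9, -151.7, 1.2]
tcp_rot: [-3.141, -0.001, -0.758]
contact_force: [-0.6, 0.1, 0.0]
opening: 0.581
```

Call:
play_rows:
  moves:
    - [[0,0,0],[0,0,0],0]
    - [[0,0,0],[0,0,0],0]
    - [[0,0,0],[0,0,0],0]
    - [[0,0,0],[0,0,0],0]
    - [[0,0,0],[0,0,0],0]
  squeeze: 90

```text
clock: 43.95
eef_pos: [473.9, -151.6, 1.8]
tcp_rot: [-3.141, -0.0, -0.758]
contact_force: [-2.6, 1.0, 13.9]
opening: 0.454
```

Call:
play_rows:
  moves:
    - [[0,0,-0.01],[0,0,0],0]
    - [[0,0,-0.012],[0,0,0],0]
    - [[0,0,-0.012],[0,0,0],0]
    - [[0.0263,0.024,0],[0,0,0],0]
    - [[0.0263,0.024,0],[0,0,0],0]
    - [[0.0263,0.024,0],[0,0,0],0]
    - [[0,0,0],[0,0,-0.085],0]
    - [[0,0,0],[0,0,0],0]
    - [[0,0,0],[0,0,0],0]

```text
clock: 44.85
eef_pos: [481.2, -257.8, 35.3]
tcp_rot: [-3.142, 0.0, -0.676]
contact_force: [-0.2, -0.3, -1.8]
opening: 0.449
```

Run:
```python
from h import *
w=grab_frame("wrist");q,R=tool();print(q,R.as_euler("xyz"))
cv2.imwrite("pics/n.png",w["pixels"][:,:,::-1])
```

```text
[ 481.22065851 -257.53127236   35.16369429] [-3.14157520e+00  2.78514680e-04 -6.74955592e-01]
```

View pics/n.png

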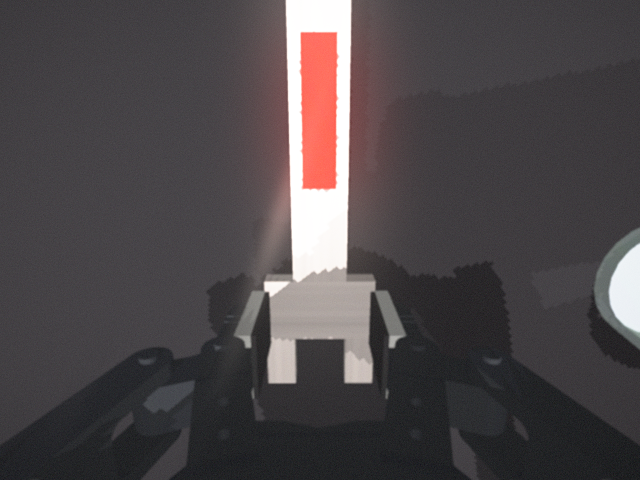

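The wrist view shows the spanner gripped straight, with the shank centred at column 320. The holder is outside that view, so I'll fit it from the top camera.

Run:
```python
from h import *
t=grab_frame("top")
P=t["pixels"][170:270,420:580];P=cv2.resize(P,(800,500),interpolation=cv2.INTER_CUBIC)
ax=np.array([np.cos(-.675),np.sin(-.675),0]);q,R=tool()
for k in(0,16,134): print(k,proj(t,q+ax*k+[0,0,8-2]).round(1))
cv2.imwrite("pics/o.png",P[:,:,::-1])
```

```text
0 [[463.8 272.1]]
16 [[467.4 267.6]]
134 [[493.3 234.4]]
```

View pics/o.png

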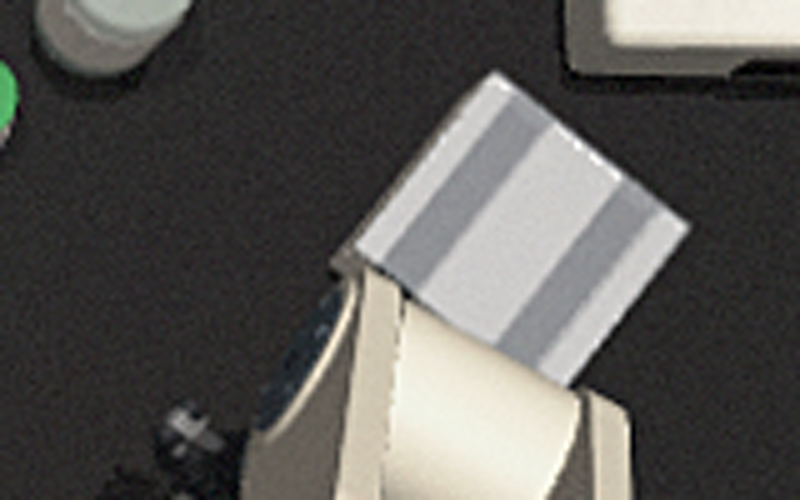

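The roof corners in the crop are (495,70), (690,227), (357,247) and (568,385). The left slot shows as a grey band running from (534,107) to (407,270). The spanner is hidden by the arm.

Run:
```python
from h import *
t=grab_frame("top")
c=lambda *p:np.array(p)/5+[420,170]
Rf=plane(t,c([357,247],[495,70],[690,227],[568,385]),50);print(Rf.round(1).tolist(),[np.linalg.norm(Rf[i]-Rf[(i+1)%4]).round(1) for i in range(4)])
for i,j in((0,1),(3,2)): print("xdir",np.arctan2(*(Rf[j]-Rf[i])[1::-1]))
print("ydir",np.arctan2(*(Rf[1]-Rf[2])[1::-1])-np.pi/2,np.arctan2(*(Rf[0]-Rf[3])[1::-1])-np.pi/2)
for z in(30,44,50):
  B=plane(t,c([534,107],[407,270]),z);B2=plane(t,c([642,190],[522,350]),z);print(z,B.round(1).tolist(),B2.round(1).tolist(),np.arctan2(*(B[0]-B[1])[1::-1]),np.arctan2(*(B2[0]-B2[1])[1::-1]))
ctr=Rf.mean(0);yaw=-.675
for yaw in(-.66,-.675):
  ax=np.array([np.cos(yaw),np.sin(yaw),0]);ay=np.array([-ax[1],ax[0],0]);M=ctr-65*ax;print(yaw,"mouth",M.round(1),"slot1",(M+38*ay).round(1),"slot0",(M-38*ay).round(1),"B in holder",[((B[k]-M)@ay).round(1) for k in(0,1)],[((B2[k]-M)@ay).round(1) for k in(0,1)])
  q,R=tool();d=(M+38*ay)-q;print("TCP->slot1 along",(d@ax).round(1),"lateral tool y",(-(d@ay)).round(1))
```

```text
[[625.5, -334.2, 50.0], [726.7, -415.1, 50.0], [640.6, -521.0, 50.0], [551.7, -448.4, 50.0]] [np.float64(129.5), np.float64(136.5), np.float64(114.8), np.float64(135.9)]
xdir -0.6741678121414261
xdir -0.6846068566177717
ydir -0.682670052721076 -0.574430784118918
30 [[711.4, -444.0, 30.0], [617.3, -368.3, 30.0]] [[665.4, -503.5, 30.0], [573.8, -431.2, 30.0]] -0.6770443116800203 -0.6679302449983376
44 [[707.8, -438.5, 44.0], [614.5, -363.5, 44.0]] [[662.2, -497.5, 44.0], [571.4, -425.9, 44.0]] -0.6770443116800209 -0.6679302449983362
50 [[706.2, -436.2, 50.0], [613.3, -361.5, 50.0]] [[660.8, -494.9, 50.0], [570.4, -423.6, 50.0]] -0.6770443116800217 -0.6679302449983369
-0.66 mouth [ 584.8 -389.8   50. ] slot1 [ 608.1 -359.8   50. ] slot0 [ 561.5 -419.8   50. ] B in holder [np.float64(37.9), np.float64(39.9)] [np.float64(-36.4), np.float64(-35.5)]
TCP->slot1 along 162.9 lateral tool y 3.2
-0.675 mouth [ 585.4 -389.    50. ] slot1 [ 609.1 -359.4   50. ] slot0 [ 561.6 -418.7   50. ] B in holder [np.float64(38.7), np.float64(39.0)] [np.float64(-35.5), np.float64(-36.3)]
TCP->slot1 along 163.4 lateral tool y -0.2
```

Call:
play_rows:
  moves:
    - [[0.01,0,0],[0,0,0],0]
    - [[0.01,0,0],[0,0,0],0]
    - [[0.005,0,0],[0,0,0],0]
    - [[0.005,0,0],[0,0,0],0]
    - [[0.005,0,0],[0,0,0],0]
    - [[0.005,0,0],[0,0,0],0]
    - [[0.005,0,0],[0,0,0],0]
    - [[0,0,0],[0,0,0],0]

```text
clock: 45.8
eef_pos: [517.3, -286.7, 34.9]
tcp_rot: [-3.141, -0.001, -0.674]
contact_force: [0.1, 0.4, -1.4]
opening: 0.456
```

Call:
play_rows:
  moves:
    - [[0.008,0,0],[0,0,0],0]
    - [[0.008,0,0],[0,0,0],0]
    - [[0.008,0,0],[0,0,0],0]
    - [[0.008,0,0],[0,0,0],0]
    - [[0.008,0,0],[0,0,0],0]
    - [[0,0,0],[0,0,0],0]

```text
clock: 46.4
eef_pos: [549.2, -312.0, 34.9]
tcp_rot: [-3.141, -0.001, -0.673]
contact_force: [1.3, 1.4, -2.2]
opening: 0.45
```

Run:
```python
from h import *
print(sense()["contact_force"],sense()["opening"])
w=grab_frame("wrist");cv2.imwrite("pics/p.png",w["pixels"][:,:,::-1])
```

```text
[ 1.29303131  1.4094768  -2.16212695] 0.4499536602952045
```

View pics/p.png

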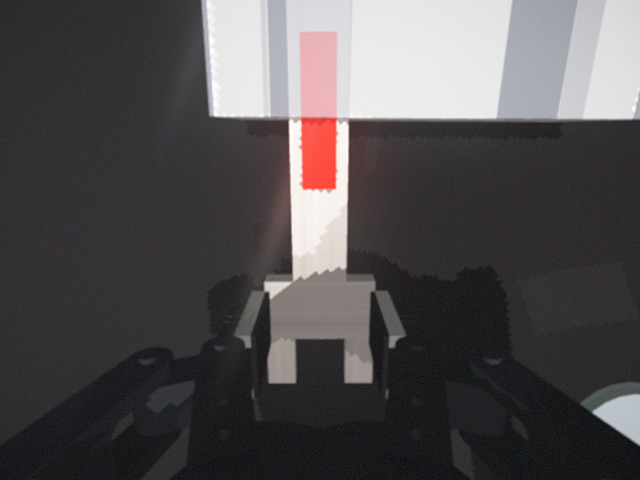

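Call:
play_rows:
  moves:
    - [[0.004,-0.0015,0],[0,0,0],0]
    - [[0.006,-0.001,0],[0,0,0],0]
    - [[0.008,0,0],[0,0,0],0]
    - [[0.008,0,0],[0,0,0],0]
    - [[0.008,0,0],[0,0,0],0]
    - [[0.006,0,0],[0,0,0],0]
    - [[0.005,0,0],[0,0,0],0]
    - [[0.003,0,0],[0,0,0],0]
    - [[0,0,0],[0,0,0],0]

```text
clock: 47.35
eef_pos: [587.2, -339.3, 34.8]
tcp_rot: [-3.142, -0.0, -0.673]
contact_force: [0.6, -0.8, -0.8]
opening: 0.452
```

Call:
play_rows:
  moves:
    - [[0.003,0,0],[0,0,0],0]
    - [[0.003,0,0],[0,0,0],0]
    - [[0.002,0,0],[0,0,0],0]
    - [[0,0,0],[0,0,0],0]

```text
clock: 47.75
eef_pos: [593.5, -344.3, 34.9]
tcp_rot: [-3.142, -0.0, -0.673]
contact_force: [-0.3, -0.3, -1.8]
opening: 0.449
```

Call:
play_rows:
  moves:
    - [[0.0015,0,0],[0,0,0],0]
    - [[0.0015,0,0],[0,0,0],0]
    - [[0,0,0],[0,0,0],0]

```text
clock: 48.05
eef_pos: [595.7, -346.0, 34.9]
tcp_rot: [-3.142, -0.0, -0.673]
contact_force: [0.6, 0.8, -1.6]
opening: 0.452
```

Call:
play_rows:
  moves:
    - [[0.0015,0,0],[0,0,0],0]
    - [[0.0015,0,0],[0,0,0],0]
    - [[0,0,0],[0,0,0],0]

```text
clock: 48.35
eef_pos: [596.7, -346.9, 34.5]
tcp_rot: [3.141, 0.003, -0.674]
contact_force: [-3.0, 4.3, 2.0]
opening: 0.448
```

Run:
```python
from h import *
w=grab_frame("wrist");q,R=tool();print(q,sense()["contact_force"])
g=w["pixels"].astype(int)
for col in(250,300,320,340,400,450): print(col,[int(v) for v in g[190:300:3,col].mean(1)])
for x in(16,18,20): print(x,proj(w,q+R.apply([x,0,-15])).round(),"z38",proj(w,q+R.apply([x,0,-4.])).round())
```

```text
[ 596.71560116 -346.93740569   34.5483379 ] [-4.13848229  3.67669511  2.12759151]
250 [223, 223, 224, 223, 222, 224, 225, 225, 223, 224, 222, 224, 224, 223, 222, 223, 223, 225, 223, 223, 222, 224, 220, 224, 222, 220, 220, 219, 218, 216, 215, 213, 166, 165, 100, 98, 108]
300 [208, 207, 208, 210, 209, 206, 207, 207, 210, 209, 208, 210, 208, 208, 209, 205, 207, 204, 207, 209, 205, 208, 207, 206, 206, 205, 208, 208, 207, 207, 205, 210, 204, 206, 151, 115, 116]
320 [209, 208, 211, 209, 208, 210, 210, 210, 210, 210, 211, 207, 208, 208, 209, 210, 208, 207, 208, 210, 205, 206, 209, 208, 206, 207, 206, 205, 205, 208, 205, 207, 208, 205, 159, 117, 118]
340 [211, 214, 210, 211, 211, 209, 209, 210, 212, 211, 210, 210, 212, 210, 210, 206, 209, 211, 207, 209, 206, 208, 207, 206, 204, 209, 202, 208, 207, 207, 204, 207, 208, 205, 161, 115, 115]
400 [226, 225, 224, 225, 224, 224, 227, 227, 225, 226, 225, 225, 226, 227, 226, 226, 225, 224, 226, 225, 223, 224, 224, 225, 225, 224, 224, 223, 223, 223, 222, 225, 191, 165, 140, 39, 44]
450 [226, 224, 224, 224, 223, 225, 224, 225, 225, 226, 224, 225, 222, 223, 226, 223, 225, 223, 224, 223, 224, 223, 224, 223, 223, 224, 223, 223, 223, 222, 224, 223, 198, 162, 146, 41, 35]
16 [[320. 291.]] z38 [[320. 279.]]
18 [[320. 285.]] z38 [[320. 274.]]
20 [[320. 280.]] z38 [[320. 269.]]
```

Call:
play_rows:
  moves:
    - [[0.0015,0,0],[0,0,0],0]
    - [[0.0005,0,0.0015],[0,0,0],0]
    - [[0,0,0.0015],[0,0,0],0]
    - [[0,0,0],[0,0,0],0]

```text
clock: 48.8
eef_pos: [596.7, -347.0, 31.7]
tcp_rot: [3.141, 0.007, -0.674]
contact_force: [-11.4, 9.2, 9.2]
opening: 0.454
```

Call:
play_rows:
  moves:
    - [[0,0,0],[0,0,0],65]
    - [[0,0,0],[0,0,0],65]
    - [[0,0,0],[0,0,0],65]
    - [[0,0,-0.01],[0,0,0],65]
    - [[0,0,-0.03],[0,0,0],65]
    - [[0,0,-0.04],[0,0,0],65]
    - [[-0.03,0,-0.03],[0,0,0],65]
    - [[-0.03,0,0],[0,0,0],65]
    - [[0,0,0],[0,0,0],65]
    - [[0,0,0],[0,0,0],65]

```text
clock: 49.8
eef_pos: [553.0, -311.9, 143.0]
tcp_rot: [-3.141, -0.002, -0.673]
contact_force: [0.3, -0.3, 0.3]
opening: 0.647
```

Run:
```python
from h import *
w=grab_frame("wrist");q,R=tool();print(q)
s=grab_frame("scene");t=grab_frame("top")
a=cv2.resize(w["pixels"],(400,300));b=cv2.resize(s["pixels"][150:330,100:400],(400,240))
c=cv2.resize(t["pixels"][150:350,220:560],(400,235))
d=np.zeros((540,800,3),np.uint8);d[:300,:400]=a;d[300:540,:400]=b;d[:235,400:]=c
d[240:540,400:]=cv2.resize(w["pixels"][120:345,170:470],(400,300))
cv2.imwrite("pics/q.png",d[:,:,::-1])
```

```text
[ 553.40861942 -312.24123996  142.62515732]
```

Run:
```python
from h import *
w=grab_frame("wrist");q,R=tool();s=grab_frame("scene");t=grab_frame("top")
yaw=-.675;ax=np.array([np.cos(yaw),np.sin(yaw),0]);ay=np.array([-ax[1],ax[0],0]);O=np.array([606.1,-357.3,0])
h=hsv(w);m=(h[...,2]>140)&(h[...,1]<60)
p0=proj(w,O-20*ax+[0,0,38])[0].round();print("expected head px",p0)
m8=m.astype(np.uint8)
# profile across prongs and along them, in slot1 frame at z=38
g=w["pixels"].astype(int).mean(2)
smp=lambda x,y,z:[int(v) for v in cv2.remap(g.astype(np.float32),*[c.reshape(-1,1).astype(np.float32) for c in proj(w,[O+a*ax+b*ay+[0,0,z] for a,b in zip(x,y)]).T],cv2.INTER_LINEAR).ravel()]
X=np.arange(-60,12,2.);
for y in(-16,0,16): print("along y",y,smp(X,0*X+y,38))
Y=np.arange(-30,31,2.);print("across x=-35",smp(0*Y-35,Y,38));print("across x=-12",smp(0*Y-12,Y,38))
for n,f in(("top",t),("scene",s),("wrist",w)):
    hh=hsv(f)
    for c,st,mm in comps(((hh[...,0]<6)|(hh[...,0]>174))&(hh[...,1]>120)&(hh[...,2]>80),15): print(n,"red",c.round(),st[4],plane(f,[c],8).round())
    for c,st,mm in comps((hh[...,0]>18)&(hh[...,0]<32)&(hh[...,1]>150)&(hh[...,2]>110),40): print(n,"yel",axis(mm)[0].round(1),axis(mm)[1].round(1),axis(mm)[2].round(1),st[4])
xc=np.array([np.cos(YC),np.sin(YC),0]);yc=np.array([-xc[1],xc[0],0]);Hh=np.array([*C,0])-75*xc+[0,0,84]
for n,f in(("top",t),("scene",s)): print(n,"closed handle ends predicted",proj(f,[Hh-50*yc,Hh,Hh+50*yc]).round(1).tolist())
```

```text
expected head px [323. 164.]
along y -16 [45, 53, 60, 57, 59, 58, 54, 61, 55, 192, 226, 226, 226, 226, 228, 234, 244, 245, 244, 246, 246, 245, 241, 244, 247, 246, 245, 245, 245, 246, 233, 233, 237, 238, 237, 238]
along y 0 [60, 57, 57, 60, 62, 62, 56, 59, 61, 60, 63, 63, 66, 66, 66, 69, 69, 71, 64, 238, 248, 246, 243, 246, 248, 247, 246, 247, 247, 246, 191, 218, 226, 227, 226, 225]
along y 16 [59, 56, 61, 62, 62, 64, 65, 63, 66, 192, 222, 223, 223, 224, 238, 243, 244, 244, 244, 246, 246, 245, 240, 245, 248, 246, 247, 247, 247, 248, 225, 173, 188, 187, 187, 186]
across x=-35 [61, 59, 61, 58, 61, 66, 220, 227, 226, 229, 227, 216, 61, 64, 65, 63, 65, 64, 64, 64, 58, 144, 226, 223, 229, 242, 241, 100, 75, 73, 69]
across x=-12 [72, 74, 73, 71, 71, 72, 247, 247, 247, 247, 247, 248, 247, 247, 248, 248, 248, 248, 248, 248, 248, 248, 248, 248, 248, 248, 249, 103, 69, 68, 69]
top red [452. 156.] 138 [[ 816. -240.    8.]]
top red [211. 316.] 97 [[355. 422.   8.]]
top yel [335.1 221.5] [333.1 201. ] [337.1 242.1] 122
scene red [167. 220.] 122 [[ 618. -394.    8.]]
scene red [460. 228.] 115 [[221. 370.   8.]]
scene yel [303.7 248.8] [316.  233.6] [291.3 264. ] 213
scene yel [484. 294.] [509. 294.] [459. 294.] 2111
top closed handle ends predicted [[333.5, 202.0], [335.3, 220.5], [337.2, 239.2]]
scene closed handle ends predicted [[295.1, 255.8], [304.4, 244.9], [313.3, 234.6]]
```

The head is centred in the left slot and against the mouth. The handle is where it should be with the lid closed. Neither the top nor the scene view shows another spanner strip. The gripper is clear of everything, so I'm handing in.

```bash
python3 -c "
from rig import *
print(sign_off())"
```

```text
the job is handed in; nothing more can be done
None
```

The job is handed in at about 50 s on the robot's clock, and no verdict was given. I opened the case to about 1.6 rad, laid all four columns in channels of their own, and closed the lid. The one spanner I found is in the left slot (slot1).

- **Columns:** just before the lid went down, a wrist-camera check put them within 2.5 mm of the middle lengthways, 2 mm of their channel lines and 0.011 rad. One column had been knocked about 70 mm aside, so I found it again and picked it up from there.
- **Lid:** it met a firm stop at about 32 N. After release, the handle was within about 1 pixel of its closed position in the top view. The scene view was within about 4 pixels, because its handle outline includes the posts.
- **Spanner:** its shoulder met the mouth with about 14 N. After release, the camera put the shoulder within about 2 mm of the mouth I had estimated, and about 1.5 mm off the slot's centre.
- **Second spanner:** I found no other red strip in the top or scene view.

**Problems and gaps:**
- My first grip on the handle caught the lid's edge, so I raised the gripper 12 mm and gripped again.
- The top and wrist cameras disagreed by about 3 mm on where the case was. I used the wrist camera's value.
- My last combined picture was refused because the 16-picture limit was reached, so the final checks were on numbers only.
- I did not measure the bystander objects at the end. No move came near them or showed an unexpected force.

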